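Make up the lead pots in a dose carrier and book it out

TASK

Give each of the three lead pots in the carrier the plastic liner that fits it, trying them gently, until all three pots have a liner standing right down on the bottom (one liner is too wide for all: leave it standing on the bench), and stand every sample tube from the rack upright in a lined pot, one to a pot. When all that is done, pick up the hand scanner, hold it still for two seconds square to the barcode label on the end of the carrier, level with it and about 6 cm away, then lay it back flat in the middle of its pad. Keep the pots upright and do not disturb the roll of tape, the vial and the forceps.

Things in the scene. Friction and masses are not known exactly. Their poses are not given: they have to be found in the camera images.
- carrier: Folded aluminium carrier fixed to the bench: a tray 88 mm wide (its x), 276 mm long (its y), floor 4 mm thick, side rails 22 mm high, upright end plates 72 mm high. Three lead pots stand in it in a row along its y, 86 mm apart. Origin: underside centre. The barcode label is on the outside of its -y end plate, which lies to the robot's right.
- label (a point): Middle of the white barcode label (64 x 40 mm, upright) on the carrier's -y end, 42 mm above the bench; its axes are the carrier's, so the label looks along the carrier's -y.
- pot_1: Dark grey lead pot, loose, 2.4 kg, 70 mm diameter, 66 mm high, z up; origin: underside centre (4 mm above the bench). All look alike: a mouth step 55 mm wide, 5 mm deep, then a bore with its floor 14 mm above the underside. The three bores differ, each 3 mm wider than one of the four liners; which is not marked, so find out by trying (a narrow liner drops into a wide pot too, but then a wider one has no pot).
- pot_2: Dark grey lead pot, loose, 2.4 kg, 70 mm diameter, 66 mm high, z up; origin: underside centre (4 mm above the bench). All look alike: a mouth step 55 mm wide, 5 mm deep, then a bore with its floor 14 mm above the underside. The three bores differ, each 3 mm wider than one of the four liners; which is not marked, so find out by trying (a narrow liner drops into a wide pot too, but then a wider one has no pot).
- pot_3: Dark grey lead pot, loose, 2.4 kg, 70 mm diameter, 66 mm high, z up; origin: underside centre (4 mm above the bench). All look alike: a mouth step 55 mm wide, 5 mm deep, then a bore with its floor 14 mm above the underside. The three bores differ, each 3 mm wider than one of the four liners; which is not marked, so find out by trying (a narrow liner drops into a wide pot too, but then a wider one has no pot).
- liner_1: White plastic liner cup, loose, standing upright: outside diameter 45 mm, straight-sided with a bevelled foot, 84 mm high, inside 28 mm wide and 56 mm deep (solid foot 28 mm). Origin: underside centre, z up. Right down in a pot its underside is 14 mm above the pot's underside and 32 mm of it stand out of the pot; a liner too wide for the bore stops on the step, 47 mm higher.
- liner_2: White plastic liner cup, loose, standing upright: outside diameter 33 mm, straight-sided with a bevelled foot, 84 mm high, inside 28 mm wide and 56 mm deep (solid foot 28 mm). Origin: underside centre, z up. Right down in a pot its underside is 14 mm above the pot's underside and 32 mm of it stand out of the pot; a liner too wide for the bore stops on the step, 47 mm higher.
- liner_3: White plastic liner cup, loose, standing upright: outside diameter 51 mm, straight-sided with a bevelled foot, 84 mm high, inside 28 mm wide and 56 mm deep (solid foot 28 mm). Origin: underside centre, z up. Right down in a pot its underside is 14 mm above the pot's underside and 32 mm of it stand out of the pot; a liner too wide for the bore stops on the step, 47 mm higher.
- liner_4: White plastic liner cup, loose, standing upright: outside diameter 39 mm, straight-sided with a bevelled foot, 84 mm high, inside 28 mm wide and 56 mm deep (solid foot 28 mm). Origin: underside centre, z up. Right down in a pot its underside is 14 mm above the pot's underside and 32 mm of it stand out of the pot; a liner too wide for the bore stops on the step, 47 mm higher.
- tube_rack: White plastic rack fixed to the bench, 46 x 132 mm, 48 mm high, three holes in a row along its y, 42 mm apart. Origin: underside centre.
- tube_1: Screw-cap sample tube (two or three of them are there), loose, standing upright in the rack on its 5 mm floor: body 23 mm diameter, white cap 26 mm diameter and 15 mm high at the top, 85 mm high in all; origin at the underside centre, z up. In a home liner its underside is 42 mm above the pot's underside.
- tube_2: Screw-cap sample tube (two or three of them are there), loose, standing upright in the rack on its 5 mm floor: body 23 mm diameter, white cap 26 mm diameter and 15 mm high at the top, 85 mm high in all; origin at the underside centre, z up. In a home liner its underside is 42 mm above the pot's underside.
- tube_3: Screw-cap sample tube (two or three of them are there), loose, standing upright in the rack on its 5 mm floor: body 23 mm diameter, white cap 26 mm diameter and 15 mm high at the top, 85 mm high in all; origin at the underside centre, z up. In a home liner its underside is 42 mm above the pot's underside.
- scanner: Grey hand scanner, loose, lying flat on its pad: 132 mm long (its x), 28 mm high; the handle, x from -66 to +15 mm, is 34 mm wide (y) with its upper side at 26.5 mm, and the head, x from +15 to +65 mm, is 44 mm wide. Origin: middle of the underside, z up. Its dark window faces +x. About 0.16 kg, balance point about 7 mm ahead of the origin. It works by itself: there is no trigger to press.
- scanner_window (a point): Middle of the scanner's window, 66.5 mm ahead (x) of the scanner's origin and 14 mm above its underside; axes are the scanner's.
- scanner_pad: Flat black charging pad fixed to the bench, 170 mm (its x) by 80 mm, 7 mm high; the scanner lies on it lengthwise. Origin: underside centre.
- label_tape: Small roll of tape lying beyond the carrier's right end, 49 mm diameter, 12 mm high; leave alone. Origin: underside centre.
- small_vial: Glass vial standing at the right of the bench, 41 mm diameter, 75 mm high; leave alone. Origin: underside centre.
- forceps: Steel forceps lying at the bench's front edge, 23 x 156 x 9 mm, long along its y; leave alone. Origin: underside centre.

How it is judged:
On the way, in this order (a step that is already met when the one before it is completed fails the run):
1. every pot holds a liner, right down, and every tube stands in a lined pot (((horizontal distance between liner_1 and pot_1 below 0.006 m and z of liner_1 in the frame of pot_1 below 0.018 m) or (horizontal distance between liner_2 and pot_1 below 0.006 m and z of liner_2 in the frame of pot_1 below 0.018 m) or (horizontal distance between liner_3 and pot_1 below 0.006 m and z of liner_3 in the frame of pot_1 below 0.018 m) or (horizontal distance between liner_4 and pot_1 below 0.006 m and z of liner_4 in the frame of pot_1 below 0.018 m)) and ((horizontal distance between liner_1 and pot_2 below 0.006 m and z of liner_1 in the frame of pot_2 below 0.018 m) or (horizontal distance between liner_2 and pot_2 below 0.006 m and z of liner_2 in the frame of pot_2 below 0.018 m) or (horizontal distance between liner_3 and pot_2 below 0.006 m and z of liner_3 in the frame of pot_2 below 0.018 m) or (horizontal distance between liner_4 and pot_2 below 0.006 m and z of liner_4 in the frame of pot_2 below 0.018 m)) and ((horizontal distance between liner_1 and pot_3 below 0.006 m and z of liner_1 in the frame of pot_3 below 0.018 m) or (horizontal distance between liner_2 and pot_3 below 0.006 m and z of liner_2 in the frame of pot_3 below 0.018 m) or (horizontal distance between liner_3 and pot_3 below 0.006 m and z of liner_3 in the frame of pot_3 below 0.018 m) or (horizontal distance between liner_4 and pot_3 below 0.006 m and z of liner_4 in the frame of pot_3 below 0.018 m)) and ((horizontal distance between tube_1 and pot_1 below 0.008 m and z of tube_1 in the frame of pot_1 below 0.048 m) or (horizontal distance between tube_1 and pot_2 below 0.008 m and z of tube_1 in the frame of pot_2 below 0.048 m) or (horizontal distance between tube_1 and pot_3 below 0.008 m and z of tube_1 in the frame of pot_3 below 0.048 m)) and ((horizontal distance between tube_2 and pot_1 below 0.008 m and z of tube_2 in the frame of pot_1 below 0.048 m) or (horizontal distance between tube_2 and pot_2 below 0.008 m and z of tube_2 in the frame of pot_2 below 0.048 m) or (horizontal distance between tube_2 and pot_3 below 0.008 m and z of tube_2 in the frame of pot_3 below 0.048 m)) and ((horizontal distance between tube_3 and pot_1 below 0.008 m and z of tube_3 in the frame of pot_1 below 0.048 m) or (horizontal distance between tube_3 and pot_2 below 0.008 m and z of tube_3 in the frame of pot_2 below 0.048 m) or (horizontal distance between tube_3 and pot_3 below 0.008 m and z of tube_3 in the frame of pot_3 below 0.048 m)) and angle between each of pot_1, pot_2, pot_3's own z axis and vertical below 0.1 rad), for 0.3 s.
2. the scanner is held still, square to the carrier's label, level with it and about 6 cm away (y of scanner_window in the frame of carrier between -0.243 and -0.163 m and x of scanner_window in the frame of carrier between -0.02 and 0.02 m and z of scanner_window in the frame of carrier between 0.026 and 0.058 m and angle between the x axis of scanner and the y axis of carrier, either way round below 0.2 rad and linear speed of scanner below 0.03 m/s and angular speed of scanner below 0.15 rad/s), for 1.5 s.
At the end, for the whole second after the job is handed in: Each pot upright, a liner home in it (4 mm); every tube upright on the floor of a lined pot (6 mm); spare liner upright; scanner flat on its pad within 30 mm of its centre; all at rest. (Scan: window 25-105 mm off, 16 mm up or down, 20 mm aside, 0.2 rad, 1.5 s.) (all of step 1 and linear speed of each of liner_1, liner_2, liner_3, liner_4, tube_1, tube_2, tube_3, scanner below 0.02 m/s and horizontal distance between scanner and scanner_pad below 0.03 m and z of scanner in the frame of scanner_pad below 0.012 m and angle between scanner's own z axis and vertical below 0.1 rad and angle between each of liner_1, liner_2, liner_3, liner_4's own z axis and vertical below 0.15 rad and angle between each of tube_1, tube_2, tube_3's own z axis and vertical below 0.2 rad); the robot touches nothing.
It fails at once if the tape roll is disturbed (moved more than 3 cm) (distance of label_tape from where it was at the start of the episode above 0.03 m).
It fails at once if the vial is disturbed (moved more than 3 cm) (distance of small_vial from where it was at the start of the episode above 0.03 m).
It fails at once if the forceps is disturbed (moved more than 3 cm) (distance of forceps from where it was at the start of the episode above 0.03 m).
It fails at once if a lead pot is tipped over (angle between any of pot_1, pot_2, pot_3's own z axis and vertical above 0.4 rad).
It fails at once if a liner is forced: pressed on a pot with more than 90 N (contact force between any of liner_1, liner_2, liner_3, liner_4 and pot_1 above 90 N or contact force between any of liner_1, liner_2, liner_3, liner_4 and pot_2 above 90 N or contact force between any of liner_1, liner_2, liner_3, liner_4 and pot_3 above 90 N).
Of tube_1, tube_2, tube_3 only 2 to 3 are there at a start; the rules pass over those that are not, and their reading is None.
At some moment in a run one of scanner may be knocked a few centimetres aside while the robot is not near it.
It also fails if it takes over 192 s, if anything falls off the work surface, if the arm or the gripper's body presses on something with over 40 N, if the wrist force passes 120 N, or if a joint passes its speed limit or range.

ROBOT

A 6-joint arm with a two-finger parallel gripper is mounted at the origin on a cart in front of the work surface, level with it; the furniture and walls round the work are solid. World frame = base frame: x ahead of the robot, y to its left, z up, the work surface at z = 0. Lengths are in m, angles in rad, forces in N, time in s.
With the tool pointing down it reaches from about 0.275 to 0.85 m from the base axis. Payload 5.2 kg.
Tool frame: the origin (TCP) lies midway between the tips of the shut fingers; the grasp point (between the pads) lies 19 mm behind it (robot.grip_depth is the distance from the TCP to the grasp point, in m); z points along the fingers, y is the direction in which the jaws open and shut (so a half turn about z gives the same grasp; the last joint's range is limited). The gripper opens to 85 mm and grips with 20 to 120 N. Pads are 22 mm wide; open, the fingers measure 114 mm over their backs; the gripper's body (76 mm by 85 mm) begins 54 mm behind the grasp point. The pads swing forward as they close: fully open they stand 13 mm farther back than shut.
Start: joints at [-1.414, 0.259, 1.535, -0, 1.348, -0.203], TCP at [0.194, -0.515, 0.231] pointing down, gripper open.
Joint ranges: [-3.14, 3.14], [-0.91, 2.08], [0.19, 2.58], [-1.22, 4.36], [0.22, 2.71], [-3.12, 3.12]. Speed limits (rad/s): [2.57, 2.57, 3.14, 3.14, 3.14, 3.14].

INTERFACE

Orientations are given as a unit quaternion [x, y, z, w].
In Python, from rig import robot gives the robot as it stands.
- The arm moves only by the tool servo_tool, never from a script. Its argument "commands" is a list of rows, each a list of 3 entries, a list of its own where there are three numbers: the shift along the tool's x, y, z in cm, then the turn about the tool's z in degrees, then the closure, from 0 (fully open) to 1 (shut). A call has exactly 8 rows; each row is the pose to reach, as a shift and turn from the pose commanded when the call began, along the tool's axes at that moment; what a row does not reach only later rows make up. A row lasts 1/8 s, in which the tool goes at most 62.5 mm and 10.7 degrees, less where a joint would pass 70% of its speed; a pose out of reach is approached as far as the arm can. A call with a gripper value outside its range is refused whole. The fingers move at their own pace and stop on an object; the grip force is fixed at half the most. Time passes only in rows, so rows that repeat a pose let the fingers close, or fill a call up. It gives the time, the measured TCP pose, the force and the opening at its end, in the units of the state.
- robot.get_obs(): the state, without advancing time (a new reading comes with each control period).
- robot.read_camera(name): name is "scene" or "top"; returns (picture, depth): 480x640x3 uint8, red, green, blue; 480x640 float32, m along the optical axis (not along the pixel's ray), 0 where there is no reading.
- robot.camera_params(name): a dict with "fx", "fy", "cx", "cy" (pixels), "k1" (the pictures are not rectified: a ray, as slopes to the right and down, at radius r is drawn at 1 + k1 r^2 times it, then the intrinsics apply), "T" (4x4, takes a point from camera to world coordinates). Camera axes: x right, y down, z forward; pixel columns grow to the right and rows downward; lengths in m; the calibration is good to about 2 mm. A picture is of the moment at which its call begins. camera_params takes no time and is no camera call.
- robot.hand_in(): hands the job in, once; it reports no verdict.
The state is a dict: "clock": time; "joint_pos": joint angles; "qvel": joint speeds; "joint_torque": joint torques, N m; "ee_pos": TCP position; "eef_rot": TCP orientation; "wrist_force": force on the tool from outside, world axes, zero at the start; "moment": the same for the moment, N m; "grip_width": opening from 0.0 (shut) to 1.0 (fully open).
Only numpy, scipy, OpenCV 4.12 (cv2) and the standard library are available. Lean on these libraries where they do the work, as an engineer would, in place of code of your own. Each camera call takes 0.05 s, during which the arm holds its last target.

## Working session

There is one attempt and no reset: what is moved stays moved. The work goes in short steps, Python scripts to look and compute and a tool call to move; the robot and the scene stay as the last step left them, time stands still between calls to the robot, and variables do not carry over. Pictures are saved under pics/ and viewed, and the job is handed in when it is done.

Besides the shell and the picture viewer there is one more tool, called after ">>>" in YAML: its name, and indented under it one key for each argument. servo_tool: Moves the arm, as the interface text tells. Its arguments: {"type":"object","properties":{"commands":{"type":"array"}},"required":["commands"]}

```bash
ls; mkdir -p pics; python3 - <<'E'
from rig import robot
import cv2
o=robot.get_obs(); print(o)
for n in ("scene","top"):
    p,d=robot.read_camera(n)
    cv2.imwrite(f"pics/{n}0.png",p[:,:,::-1]); 
    import numpy as np; np.save(f"{n}0_d.npy",d)
    print(n,robot.camera_params(n))
E
```

```text
pics
{'clock': 0.0, 'joint_pos': array([-1.41379704e+00,  2.59339664e-01,  1.53611604e+00,  7.89547312e-06,
        1.34799786e+00, -2.02814265e-01]), 'qvel': array([-0.00052315,  0.0009236 , -0.00025272, -0.00020863,  0.00034614,
       -0.00022468]), 'joint_torque': array([-3.12684388e-04, -4.46027112e+01, -2.90570676e+01, -1.69907125e-04,
        1.17857460e-02, -2.14274797e-05]), 'ee_pos': array([ 0.19358555, -0.51422623,  0.23046327]), 'eef_rot': array([ 9.83860109e-01,  1.78936917e-01,  2.51608662e-05, -9.30123027e-04]), 'wrist_force': array([-0.61928022, -0.29811054,  0.60599403]), 'moment': array([-0.0041463 , -0.00088483, -0.02890587]), 'grip_width': 1.001935289808856}
scene {'fx': 513.1524912688686, 'fy': 513.1524912688686, 'cx': 323.6850896622375, 'cy': 241.87528176296095, 'k1': 0.02257116206029322, 'T': array([[ 0.63511436, -0.48260949,  0.60309023, -0.01241786],
       [-0.77232799, -0.38484874,  0.50537206, -0.45104866],
       [-0.01179884, -0.78675252, -0.61715578,  0.63281915],
       [ 0.        ,  0.        ,  0.        ,  1.        ]])}
top {'fx': 485.9505396950971, 'fy': 485.9505396950971, 'cx': 322.75134615151836, 'cy': 243.59437117191976, 'k1': -0.09829576306083473, 'T': array([[-0.01837198, -0.98847751,  0.15024873,  0.36847942],
       [-0.99983027,  0.01837093, -0.00139514, -0.01381716],
       [-0.00138115, -0.15024886, -0.98864724,  1.09431826],
       [ 0.        ,  0.        ,  0.        ,  1.        ]])}
```

View pics/scene0.png

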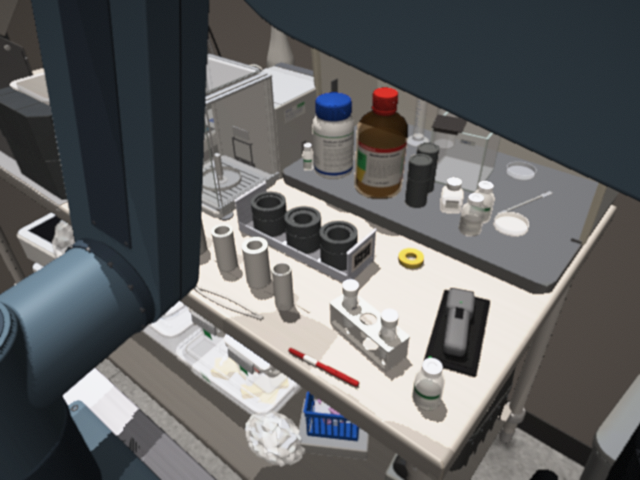

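View pics/top0.png

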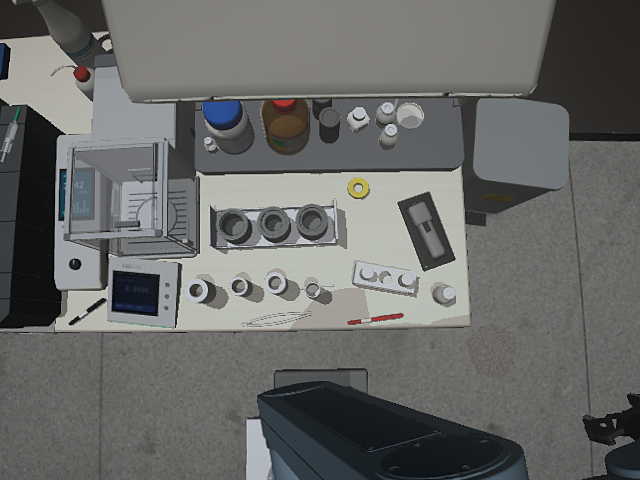

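The top view shows four liners near (200,290), (239,286), (277,283) and (313,290). The pots are near (235,224), (273,223) and (312,219). The rack is at (385,278) with two tubes at its ends, and the scanner is on its pad at (428,228).

```bash
cat > h.py <<'E'
import numpy as np, cv2
from rig import robot
def par(n):
    c=robot.camera_params(n); K=np.array([[c['fx'],0,c['cx']],[0,c['fy'],c['cy']],[0,0,1]]); D=np.array([c['k1'],0,0,0,0.]); return K,D,c['T']
def onplane(n,uv,z):
    K,D,T=par(n)
    uv=np.atleast_2d(np.array(uv,float))
    s=cv2.undistortPoints(uv.reshape(-1,1,2),K,D).reshape(-1,2)
    r=np.c_[s,np.ones(len(s))]@T[:3,:3].T; o=T[:3,3]
    return o+r*((z-o[2])/r[:,2])[:,None]
def proj(n,P):
    K,D,T=par(n); Ti=np.linalg.inv(T)
    return cv2.projectPoints(np.atleast_2d(np.array(P,float)),cv2.Rodrigues(Ti[:3,:3])[0],Ti[:3,3],K,D)[0].reshape(-1,2)
def cloud(n,d):
    K,D,T=par(n)
    v,u=np.mgrid[:480,:640]
    s=cv2.undistortPoints(np.stack([u,v],-1).reshape(-1,1,2).astype(float),K,D).reshape(480,640,2)
    P=np.dstack([s*d[...,None],d])
    return P@T[:3,:3].T+T[:3,3]
E
python3 - <<'E'
from h import *
p=cv2.imread('pics/top0.png'); d=np.load('top0_d.npy')
P=cloud('top',d)
for u,v in [(330,310),(360,320),(180,230),(310,262),(450,200)]: print(u,v,P[v,u])
c=p[170:330,180:340]; cv2.imwrite('pics/c1.png',cv2.resize(c,None,fx=3.7,fy=3.7,interpolation=cv2.INTER_CUBIC))
c=p[170:330,310:470]; cv2.imwrite('pics/c2.png',cv2.resize(c,None,fx=3.7,fy=3.7,interpolation=cv2.INTER_CUBIC))
h=P[...,2]; m=np.clip(h/0.15,0,1)*255; cv2.imwrite('pics/hm.png',cv2.resize(m[170:330,180:470].astype(np.uint8),None,fx=2.7,fy=2.7,interpolation=cv2.INTER_NEAREST))
E
```

```text
330 310 [ 3.84364008e-01 -2.88084345e-02 -3.11110116e-04]
360 320 [ 0.36091786 -0.09462014  0.00886841]
180 230 [0.53848872 0.25878357 0.18310225]
310 262 [0.49305469 0.0142705  0.00091097]
450 200 [ 0.63098812 -0.31224713  0.00359342]
```

View pics/c1.png

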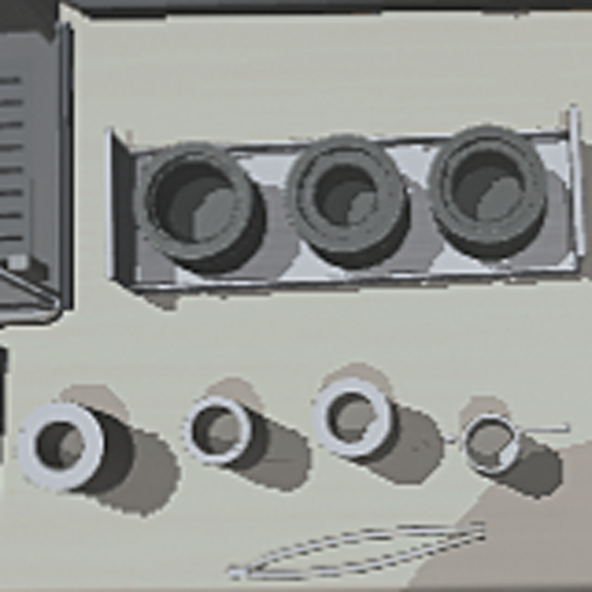

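View pics/c2.png

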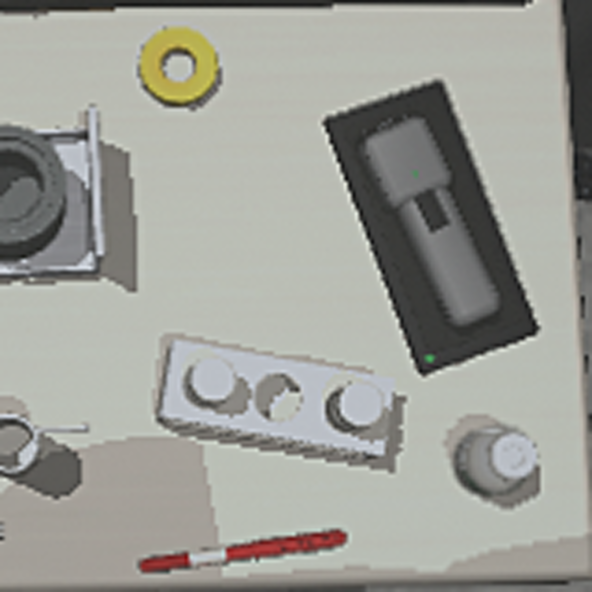

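View pics/hm.png

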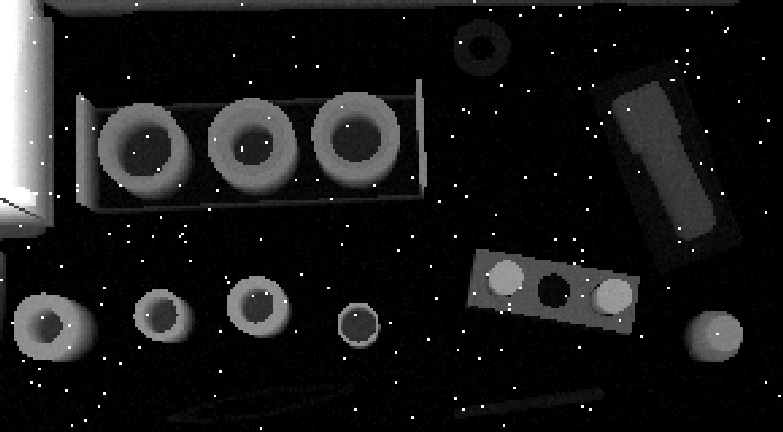

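```bash
cat > meas.py <<'E'
from h import *
def circ(P,cu,cv_,zt,tol=0.006,R=30,rmax=0.05,n='top'):
    z=P[...,2]; v,u=np.mgrid[:480,:640]
    m=((np.abs(z-zt)<tol)&(np.hypot(u-cu,v-cv_)<R)).astype(np.uint8)
    cs,_=cv2.findContours(m,cv2.RETR_EXTERNAL,cv2.CHAIN_APPROX_NONE)
    c=max(cs,key=cv2.contourArea); 
    W=onplane(n,c.reshape(-1,2),zt)[:,:2]
    A=np.c_[2*W,np.ones(len(W))]; s=np.linalg.lstsq(A,(W**2).sum(1),rcond=None)[0]
    return s[:2],2*np.sqrt(s[2]+s[:2]@s[:2])
E
python3 - <<'E'
from meas import *
d=np.load('top0_d.npy'); P=cloud('top',d)
for nm,u,v,z,R in [('L',198,291,.084,16),('L',239,286,.084,16),('L',276,282,.084,16),('L',313,290,.084,16),('P',234,223,.07,22),('P',273,222,.07,22),('P',312,218,.07,22),('T',367,273,.09,9),('T',405,279,.09,9),('vial',447,291,.075,14),('tape',358,188,.012,14)]:
    try: print(nm,u,v,*circ(P,u,v,z,0.008,R))
    except Exception as e: print(nm,e)
# bores: pixels below z=.055 within pot
v,u=np.mgrid[:480,:640]
for cu,cv_ in [(234,223),(273,222),(312,218)]:
    m=((P[...,2]<.06)&(np.hypot(u-cu,v-cv_)<14)).astype(np.uint8)
    c=max(cv2.findContours(m,cv2.RETR_EXTERNAL,cv2.CHAIN_APPROX_NONE)[0],key=cv2.contourArea)
    print(cv2.minAreaRect(c)[1],cv2.contourArea(c))
E
```

```text
L 198 291 [0.42853826 0.25131245] 0.04984700528644124
L 239 286 [0.43590591 0.1624565 ] 0.03722575278484234
L 276 282 [0.44212944 0.08709237] 0.04386517260367053
L 313 290 [0.42629997 0.00883225] 0.03111300911380978
P 234 223 [0.57131228 0.18012577] 0.0683640453851601
P 273 222 [0.5732499  0.09207118] 0.06887638412946033
P 312 218 [0.57706342 0.00877258] 0.06889211756620453
T 367 273 [ 0.45967538 -0.10588037] 0.02426500133899166
T 405 279 [ 0.44412823 -0.18860854] 0.02497413180896552
vial 447 291 [ 0.41345955 -0.27664744] 0.02633559486248351
tape 358 188 [ 0.6627409  -0.09806626] 0.04792761376681141
(20.0, 20.0) 326.5
(15.0, 15.0) 184.0
(18.0, 18.0) 258.0
```

```bash
cat > go.py <<'E'
import sys
from h import *
from scipy.spatial.transform import Rotation as R
o=robot.get_obs(); p=o['ee_pos']; M=R.from_quat(o['eef_rot']).as_matrix()
yaw=np.degrees(np.arctan2(M[1,0],M[0,0]))
print('t',round(o['clock'],2),'p',p.round(4),'yaw',yaw.round(2),'z',M[:,2].round(3),'F',o['wrist_force'].round(1),'w',round(o['grip_width'],3),'q',o['joint_pos'].round(2))
a=[float(x) for x in sys.argv[1:]]
for i in range(0,len(a),4):
    t=np.array(a[i:i+3]); print('->',t,'tool cm',(M.T@(t-p)*100).round(2),'turn',round(yaw-a[i+3],2))
E
python3 go.py .426 .009 .2 90
python3 - <<'E'
from h import *
d=np.load('top0_d.npy'); P=cloud('top',d)
m=(P[...,2]>.12)&(P[...,2]<.4)&(P[...,0]>.3)&(P[...,0]<.7)
Q=P[m]; print(len(Q))
for x in np.arange(.35,.72,.03):
    q=Q[abs(Q[:,0]-x)<.015]; 
    if len(q): s=np.percentile(q[:,1],[1,5,20]); print(round(x,2),s.round(3),q[:,2].max().round(3))
# carrier: rails z~.022, end plates .072
E
```

```text
t 0.1 p [ 0.1936 -0.5143  0.2306] yaw 20.62 z [-0.     0.002 -1.   ] F [0.6 0.2 0.1] w 1.003 q [-1.41  0.26  1.54  0.    1.35 -0.2 ]
-> [0.426 0.009 0.2  ] tool cm [ 40.18 -40.79   3.14] turn -69.38
19259
0.35 [0.602 0.603 0.605] 0.201
0.38 [0.583 0.584 0.586] 0.207
0.41 [0.583 0.584 0.585] 0.208
0.44 [0.583 0.584 0.585] 0.208
0.47 [0.583 0.584 0.585] 0.208
0.5 [0.266 0.277 0.316] 0.277
0.53 [0.25  0.259 0.271] 0.288
0.56 [0.259 0.26  0.281] 0.282
0.59 [0.26  0.261 0.282] 0.282
0.62 [0.26  0.261 0.283] 0.282
0.65 [0.261 0.262 0.285] 0.282
0.68 [0.262 0.263 0.289] 0.283
0.71 [0.271 0.273 0.584] 0.268
```

>>> servo_tool:
  commands:
    - [[4, -4, 0], -9, 0]
    - [[8, -8, 0], -18, 0]
    - [[12, -12.2, 0], -27, 0]
    - [[16, -16.3, 0], -36, 0]
    - [[20, -20.4, 0], -45, 0]
    - [[24, -24.5, 0], -54, 0]
    - [[28, -28.5, 0], -63, 0]
    - [[31, -31.5, 0], -69.4, 0]

```text
clock: 1.1
ee_pos: [0.3731, -0.1086, 0.2312]
eef_rot: [0.705, 0.709, 0.0, -0.0]
wrist_force: [0.4, 0.4, 1.0]
grip_width: 1.001
```

```bash
python3 go.py .426 .009 .2 90 .426 .009 .12 90
```

```text
t 1.1 p [ 0.3731 -0.1086  0.2312] yaw 90.31 z [ 0.  0. -1.] F [0.4 0.4 1. ] w 1.001 q [-0.57 -0.04  1.88  0.    1.3  -0.58]
-> [0.426 0.009 0.2  ] tool cm [11.73  5.35  3.12] turn 0.31
-> [0.426 0.009 0.12 ] tool cm [11.72  5.35 11.12] turn 0.31
```

>>> servo_tool:
  commands:
    - [[5, 2.3, 1], 0.3, 0]
    - [[9, 4.2, 3], 0.3, 0]
    - [[11.7, 5.35, 6], 0.3, 0]
    - [[11.7, 5.35, 9], 0.3, 0]
    - [[11.7, 5.35, 12], 0.3, 0]
    - [[11.7, 5.35, 15], 0.3, 0]
    - [[11.7, 5.35, 17], 0.3, 0]
    - [[11.7, 5.35, 17], 0.3, 0]

```text
clock: 2.1
ee_pos: [0.4248, 0.0066, 0.06]
eef_rot: [0.709, 0.705, -0.001, -0.002]
wrist_force: [0.2, 0.1, 0.5]
grip_width: 1.002
```

```bash
python3 go.py .426 .009 .056 90; python3 - <<'E'
from h import *
p,d=robot.read_camera('scene'); q=cv2.resize(p[170:350,130:370,::-1],None,fx=3.3,fy=3.3,interpolation=cv2.INTER_CUBIC); cv2.imwrite('pics/s1.png',q)
E
```

```text
t 2.1 p [0.4248 0.0066 0.06  ] yaw 89.72 z [-0.004  0.001 -1.   ] F [0.2 0.1 0.5] w 1.002 q [-0.25  0.25  2.04  0.    0.86 -0.24]
-> [0.426 0.009 0.056] tool cm [0.24 0.12 0.4 ] turn -0.28
```

View pics/s1.png

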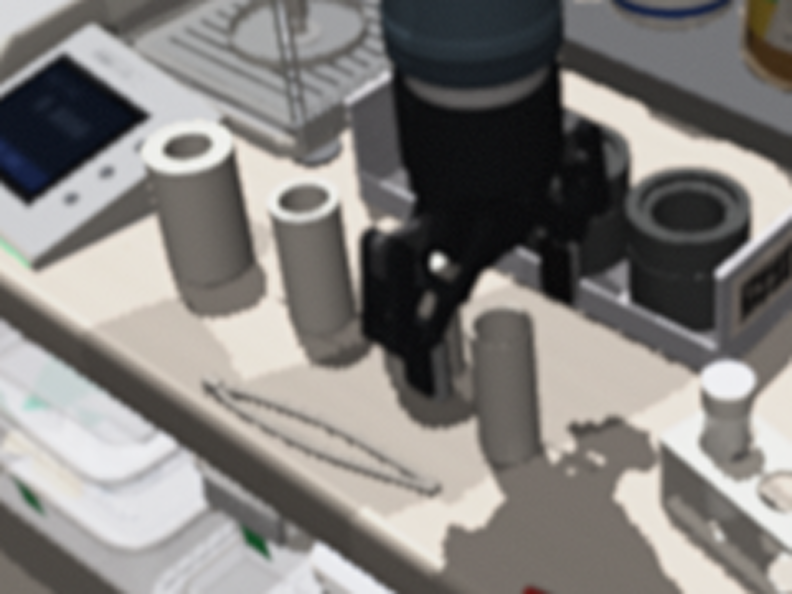

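```bash
python3 - <<'E'
from h import *
q=proj('scene',[[.382,.0066,.073],[.467,.0066,.073],[.4263,.0088,.084],[.4263,.0088,0],[.442,.087,.084]]); print(((q-[130,170])*3.3).round())
q=proj('top',[[.4263,.0088,.084],[.442,.087,.084],[.573,.092,.07],[.4,0,0]]);print(q.round(1))
E
python3 - <<'E'
from h import *
p,d=robot.read_camera('top'); cv2.imwrite('pics/t1.png',p[:,:,::-1])
E
```

```text
[[439. 391.]
 [556. 302.]
 [497. 325.]
 [507. 446.]
 [408. 248.]]
[[312.  289.4]
 [274.3 282.5]
 [272.4 222. ]
 [317.  303.2]]
```

View pics/t1.png

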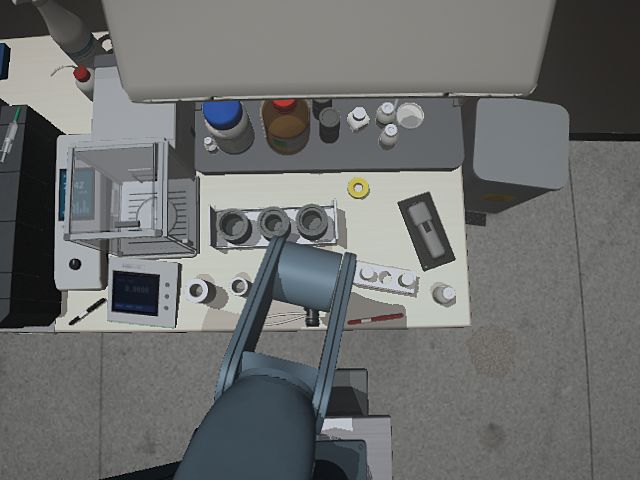

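>>> servo_tool:
  commands:
    - [[0.24, 0.12, 0.3], 0, 0]
    - [[0.24, 0.12, 0.3], 0, 0.2]
    - [[0.24, 0.12, 0.3], 0, 0.5]
    - [[0.24, 0.12, 0.3], 0, 0.7]
    - [[0.24, 0.12, 0.3], 0, 1]
    - [[0.24, 0.12, 0.3], 0, 1]
    - [[0.24, 0.12, 0.3], 0, 1]
    - [[0.24, 0.12, -0.5], 0, 1]

```text
clock: 3.2
ee_pos: [0.4271, 0.0087, 0.0663]
eef_rot: [0.709, 0.705, -0.0, -0.001]
wrist_force: [0.1, 0.5, -1.3]
grip_width: 0.36
```

```bash
python3 go.py .573 .092 .2 90 .573 .092 .12 90; 
```

```text
t 3.2 p [0.4271 0.0087 0.0663] yaw 89.71 z [-0.001  0.    -1.   ] F [ 0.1  0.5 -1.3] w 0.36 q [-0.24  0.24  2.03  0.    0.87 -0.24]
-> [0.573 0.092 0.2  ] tool cm [  8.41  14.53 -13.39] turn -0.29
-> [0.573 0.092 0.12 ] tool cm [ 8.41 14.54 -5.39] turn -0.29
```

>>> servo_tool:
  commands:
    - [[0, 0, -4], 0, 1]
    - [[0, 0, -8], 0, 1]
    - [[2, 3.5, -10], 0, 1]
    - [[4.5, 7.5, -10], 0, 1]
    - [[7, 12, -10], 0, 1]
    - [[8.4, 14.5, -9.5], 0, 1]
    - [[8.4, 14.5, -9], 0, 1]
    - [[8.4, 14.5, -9], 0, 1]

```text
clock: 4.2
ee_pos: [0.5717, 0.0917, 0.1556]
eef_rot: [0.709, 0.705, -0.001, -0.001]
wrist_force: [0.4, 1.0, -1.0]
grip_width: 0.358
```

```bash
python3 go.py .573 .092 .13 90; python3 - <<'E'
from h import *
p,d=robot.read_camera('scene'); q=cv2.resize(p[130:310,200:440,::-1],None,fx=3.3,fy=3.3,interpolation=cv2.INTER_CUBIC); cv2.imwrite('pics/s2.png',q)
p,d=robot.read_camera('top'); q=cv2.resize(p[170:330,180:390,::-1],None,fx=3.7,fy=3.7,interpolation=cv2.INTER_CUBIC); cv2.imwrite('pics/t2.png',q)
E
```

```text
t 4.2 p [0.5717 0.0917 0.1556] yaw 89.72 z [-0.003 -0.    -1.   ] F [ 0.4  1.  -1. ] w 0.358 q [-0.03  0.37  1.57 -0.    1.2  -0.03]
-> [0.573 0.092 0.13 ] tool cm [0.03 0.14 2.56] turn -0.28
```

View pics/s2.png

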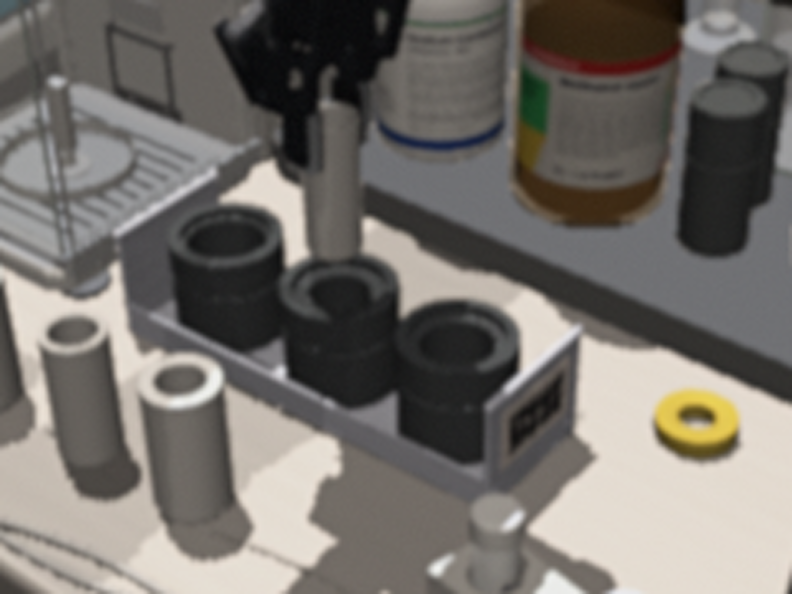

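View pics/t2.png

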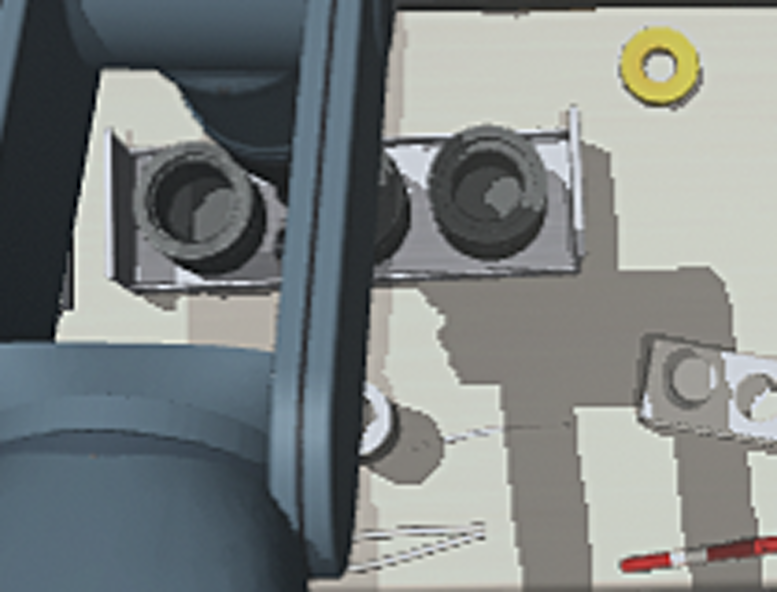

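```bash
cat > side.py <<'E'
# held-liner / pot centre check from scene camera cloud: fit vertical-cylinder centre of visible side
from meas import *
from scipy.optimize import least_squares
def cyl(P,c0,rad,z0,z1,n='scene'):
    m=(P[...,2]>z0)&(P[...,2]<z1)&(np.hypot(P[...,0]-c0[0],P[...,1]-c0[1])<rad+.012)
    Q=P[m][:,:2]
    f=lambda c:(np.hypot(Q[:,0]-c[0],Q[:,1]-c[1])-rad)
    s=least_squares(f,c0,loss='soft_l1',f_scale=.002); return s.x,len(Q),np.sqrt(np.mean(s.fun**2))
E
python3 - <<'E'
from side import *
p,d=robot.read_camera('scene'); P=cloud('scene',d); np.save('s2d.npy',d)
print(cyl(P,[.572,.092],.0165,.10,.125), 'liner')
for c in [(.571,.180),(.573,.092),(.577,.009)]: print(cyl(P,c,.035,.04,.068))
for c,r in [((.4285,.2513),.0255),((.436,.1625),.0195),((.442,.087),.0225)]: print(cyl(P,c,r,.01,.08))
E
```

```text
(array([0.57130309, 0.09191218]), 189, np.float64(0.0010971783126005267)) liner
(array([0.56977656, 0.17882582]), 685, np.float64(0.0058221940862254965))
(array([0.57235595, 0.09058536]), 735, np.float64(0.008979916853339528))
(array([ 5.75890684e-01, -1.48079671e-04]), 752, np.float64(0.007080446451017117))
(array([0.42924832, 0.25227516]), 878, np.float64(0.003369730983665772))
(array([0.43659957, 0.16340117]), 721, np.float64(0.0020634059148282482))
(array([0.44250559, 0.08686632]), 865, np.float64(0.002875010263722515))
```

>>> servo_tool:
  commands:
    - [[0, 0.13, 1], 0, 1]
    - [[0, 0.13, 2], 0, 1]
    - [[0, 0.13, 2.6], 0, 1]
    - [[0, 0.13, 2.9], 0, 1]
    - [[0, 0.13, 3.1], 0, 1]
    - [[0, 0.13, 3.3], 0, 1]
    - [[0, 0.13, 3.5], 0, 1]
    - [[0, 0.13, 3.6], 0, 1]

```text
clock: 5.35
ee_pos: [0.5743, 0.0919, 0.1203]
eef_rot: [0.709, 0.705, 0.0, 0.0]
wrist_force: [0.3, 0.1, -1.0]
grip_width: 0.362
```

```bash
python3 go.py .573 .0915 .076 90
```

```text
t 5.35 p [0.5743 0.0919 0.1203] yaw 89.72 z [ 0.  0. -1.] F [ 0.3  0.1 -1. ] w 0.362 q [-0.03  0.41  1.61  0.    1.13 -0.03]
-> [0.573  0.0915 0.076 ] tool cm [-0.04 -0.13  4.43] turn -0.28
```

>>> servo_tool:
  commands:
    - [[0, -0.1, 0.2], 0, 1]
    - [[0, -0.1, 0.4], 0, 1]
    - [[0, -0.1, 0.6], 0, 1]
    - [[0, -0.1, 0.8], 0, 1]
    - [[0, -0.1, 1.0], 0, 1]
    - [[0, -0.1, 1.2], 0, 1]
    - [[0, -0.1, 1.2], 0, 1]
    - [[0, -0.1, 1.2], 0, 1]

```text
clock: 6.35
ee_pos: [0.5733, 0.0919, 0.1083]
eef_rot: [0.709, 0.705, -0.0, -0.0]
wrist_force: [-0.3, -0.2, -0.2]
grip_width: 0.359
```

>>> servo_tool:
  commands:
    - [[0, 0, 0.6], 0, 1]
    - [[0, 0, 1.2], 0, 1]
    - [[0, 0, 1.8], 0, 1]
    - [[0, 0, 2.4], 0, 1]
    - [[0, 0, 2.8], 0, 1]
    - [[0, 0, 3.0], 0, 1]
    - [[0, 0, 3.15], 0, 1]
    - [[0, 0, 3.15], 0, 1]

```text
clock: 7.35
ee_pos: [0.5733, 0.0919, 0.0769]
eef_rot: [0.709, 0.705, 0.0, 0.0]
wrist_force: [0.8, -0.1, 0.2]
grip_width: 0.358
```

>>> servo_tool:
  commands:
    - [[0, 0, 0], 0, 0.6]
    - [[0, 0, 0], 0, 0.3]
    - [[0, 0, 0], 0, 0]
    - [[0, 0, 0], 0, 0]
    - [[0, 0, -3], 0, 0]
    - [[0, 0, -6], 0, 0]
    - [[2, -4, -6], 0, 0]
    - [[5, -9, -6], 0, 0]

```text
clock: 8.35
ee_pos: [0.4837, 0.1422, 0.1372]
eef_rot: [0.71, 0.705, 0.001, 0.001]
wrist_force: [-0.0, 1.8, 0.0]
grip_width: 1.0
```

```bash
python3 go.py .4363 .163 .057 90;  python3 - <<'E'
from h import *
p,d=robot.read_camera('scene'); q=cv2.resize(p[130:310,200:440,::-1],None,fx=3.3,fy=3.3,interpolation=cv2.INTER_CUBIC); cv2.imwrite('pics/s3.png',q)
E
```

```text
t 8.35 p [0.4837 0.1422 0.1372] yaw 89.6 z [ 0.002  0.    -1.   ] F [-0.   1.8  0. ] w 1.0 q [0.06 0.26 1.78 0.   1.1  0.07]
-> [0.4363 0.163  0.057 ] tool cm [ 2.04 -4.77  8.02] turn -0.4
```

View pics/s3.png

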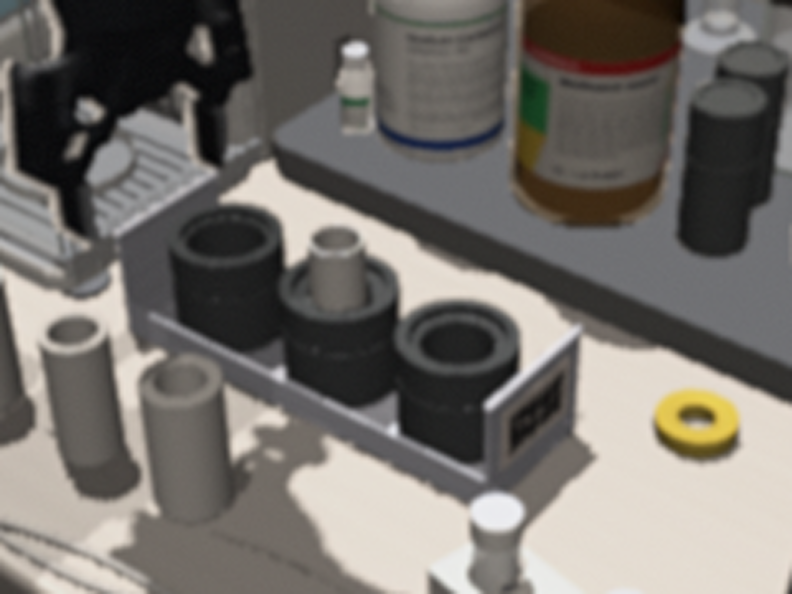

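The 33 mm liner is right down in the middle pot at about (337,270) in the crop. Next is the 39 mm liner.

>>> servo_tool:
  commands:
    - [[1, -2.4, 1], -0.4, 0]
    - [[2.04, -4.8, 3], -0.4, 0]
    - [[2.04, -4.8, 5], -0.4, 0]
    - [[2.04, -4.8, 7], -0.4, 0]
    - [[2.04, -4.8, 8], -0.4, 0]
    - [[2.04, -4.8, 8], -0.4, 0.3]
    - [[2.04, -4.8, 8], -0.4, 0.7]
    - [[2.04, -4.8, 8], -0.4, 1]

```text
clock: 9.4
ee_pos: [0.4366, 0.163, 0.0578]
eef_rot: [0.706, 0.708, 0.001, 0.001]
wrist_force: [-2.3, 0.1, 3.9]
grip_width: 0.43
```

>>> servo_tool:
  commands:
    - [[0, 0, 0], 0, 1]
    - [[0, 0, 0], 0, 1]
    - [[0, 0, -4], 0, 1]
    - [[0, 0, -8], 0, 1]
    - [[0, 0, -11], 0, 1]
    - [[-1, 1, -12], 0, 1]
    - [[-3, 3, -12], 0, 1]
    - [[-6, 6, -12], 0, 1]

```text
clock: 10.4
ee_pos: [0.4959, 0.1024, 0.176]
eef_rot: [0.706, 0.708, -0.0, -0.0]
wrist_force: [0.8, -0.1, -1.2]
grip_width: 0.426
```

```bash
python3 go.py .5768 .0083 .16 90;  python3 - <<'E'
from h import *
from side import *
p,d=robot.read_camera('top'); P=cloud('top',d)
for u,v in [(234,223),(312,218)]: print(circ(P,u,v,.07,.008,22))
p,d=robot.read_camera('scene'); 
q=proj('scene',robot.get_obs()['ee_pos'])[0]; print(q)
q=cv2.resize(p[80:310,160:440,::-1],None,fx=2.6,fy=2.6,interpolation=cv2.INTER_CUBIC); cv2.imwrite('pics/s4.png',q)
P=cloud('scene',d); e=robot.get_obs()['ee_pos']
print(cyl(P,e[:2],.0195,e[2]-.045,e[2]-.02))
E
```

```text
t 10.4 p [0.4959 0.1024 0.176 ] yaw 90.19 z [-0.001  0.    -1.   ] F [ 0.8 -0.1 -1.2] w 0.426 q [-0.02  0.23  1.72  0.    1.2  -0.02]
-> [0.5768 0.0083 0.16  ] tool cm [-9.44  8.06  1.59] turn 0.19Traceback (most recent call last):
  File "<stdin>", line 4, in <module>
  File "meas.py", line 6, in circ
    c=max(cs,key=cv2.contourArea);
ValueError: max() iterable argument is empty
```

>>> servo_tool:
  commands:
    - [[-2.5, 2, 0], 0.2, 1]
    - [[-5, 4, 0], 0.2, 1]
    - [[-7.5, 6, 0.5], 0.2, 1]
    - [[-9.4, 8, 1], 0.2, 1]
    - [[-9.4, 8, 1.6], 0.2, 1]
    - [[-9.4, 8, 1.6], 0.2, 1]
    - [[-9.4, 8, 1.6], 0.2, 1]
    - [[-9.4, 8, 1.6], 0.2, 1]

```text
clock: 11.45
ee_pos: [0.5757, 0.0098, 0.1612]
eef_rot: [0.707, 0.707, 0.0, 0.0]
wrist_force: [-0.8, 0.0, -1.6]
grip_width: 0.429
```

```bash
python3 go.py .5768 .0083 .123 90;  python3 - <<'E'
from h import *
from side import *
p,d=robot.read_camera('scene'); 
q=cv2.resize(p[80:310,160:440,::-1],None,fx=2.6,fy=2.6,interpolation=cv2.INTER_CUBIC); cv2.imwrite('pics/s4.png',q)
P=cloud('scene',d); e=robot.get_obs()['ee_pos']
print(cyl(P,e[:2],.0195,e[2]-.045,e[2]-.02))
# rim circles at z=.07 from scene: use outer rim contour
v,u=np.mgrid[:480,:640]
for c in [(.571,.180),(.573,.092),(.577,.009)]:
    m=(abs(P[...,2]-.0705)<.003)&(np.hypot(P[...,0]-c[0],P[...,1]-c[1])<.042)
    Q=P[m][:,:2]
    print(len(Q),cv2.minEnclosingCircle(Q.astype(np.float32)))
E
```

```text
t 11.45 p [0.5757 0.0098 0.1612] yaw 89.97 z [ 0. -0. -1.] F [-0.8  0.  -1.6] w 0.429 q [-0.18  0.36  1.57  0.    1.21 -0.18]
-> [0.5768 0.0083 0.123 ] tool cm [-0.15  0.11  3.82] turn -0.03
(array([0.5759062 , 0.01087454]), 261, np.float64(0.0009859330287471499))
306 ((0.5705995559692383, 0.18026845157146454), 0.03678644448518753)
321 ((0.5735557675361633, 0.09098336845636368), 0.03631100803613663)
374 ((0.5775747895240784, 0.008330389857292175), 0.03643469884991646)
```

View pics/s4.png

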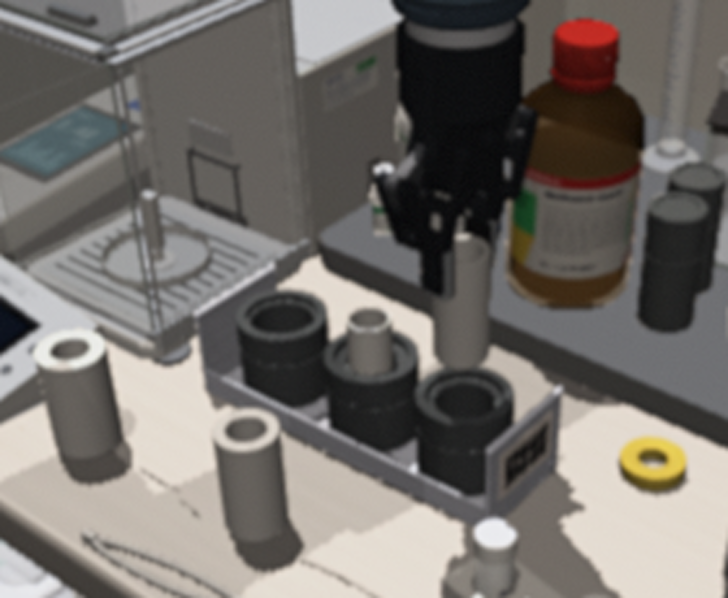

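>>> servo_tool:
  commands:
    - [[-0.17, 0.13, 1], 0, 1]
    - [[-0.17, 0.13, 2], 0, 1]
    - [[-0.17, 0.13, 3], 0, 1]
    - [[-0.17, 0.13, 3.4], 0, 1]
    - [[-0.17, 0.13, 3.6], 0, 1]
    - [[-0.17, 0.13, 3.8], 0, 1]
    - [[-0.17, 0.13, 4.0], 0, 1]
    - [[-0.17, 0.13, 4.15], 0, 1]

```text
clock: 12.5
ee_pos: [0.5773, 0.0075, 0.1194]
eef_rot: [0.708, 0.707, 0.0, 0.0]
wrist_force: [-0.0, 0.6, -0.6]
grip_width: 0.428
```

>>> servo_tool:
  commands:
    - [[0.05, 0, 0.2], 0, 1]
    - [[0.05, 0, 0.5], 0, 1]
    - [[0.05, 0, 0.8], 0, 1]
    - [[0.05, 0, 1.1], 0, 1]
    - [[0.05, 0, 1.4], 0, 1]
    - [[0.05, 0, 1.6], 0, 1]
    - [[0.05, 0, 1.6], 0, 1]
    - [[0.05, 0, 1.6], 0, 1]

```text
clock: 13.5
ee_pos: [0.5773, 0.008, 0.1034]
eef_rot: [0.708, 0.707, 0.0, 0.0]
wrist_force: [-0.4, 0.3, -0.5]
grip_width: 0.428
```

>>> servo_tool:
  commands:
    - [[0, 0, 0.6], 0, 1]
    - [[0, 0, 1.2], 0, 1]
    - [[0, 0, 1.8], 0, 1]
    - [[0, 0, 2.2], 0, 1]
    - [[0, 0, 2.5], 0, 1]
    - [[0, 0, 2.65], 0, 1]
    - [[0, 0, 2.65], 0, 0.7]
    - [[0, 0, 2.65], 0, 0.4]

```text
clock: 14.5
ee_pos: [0.5775, 0.008, 0.0771]
eef_rot: [0.708, 0.707, 0.0, 0.0]
wrist_force: [0.0, -0.4, -0.8]
grip_width: 0.596
```

>>> servo_tool:
  commands:
    - [[0, 0, 0], 0, 0]
    - [[0, 0, 0], 0, 0]
    - [[0, 0, -3], 0, 0]
    - [[0, 0, -6], 0, 0]
    - [[2, -4, -6], 0, 0]
    - [[5, -8, -6], 0, 0]
    - [[7, -12, -6], 0, 0]
    - [[7, -12, -6], 0, 0]

```text
clock: 15.5
ee_pos: [0.4542, 0.0797, 0.1368]
eef_rot: [0.707, 0.707, -0.001, -0.001]
wrist_force: [0.6, -0.1, 0.1]
grip_width: 0.998
```

```bash
python3 go.py .4423 .087 .057 90;  python3 - <<'E'
from h import *
from side import *
p,d=robot.read_camera('scene'); 
q=cv2.resize(p[80:310,160:440,::-1],None,fx=2.6,fy=2.6,interpolation=cv2.INTER_CUBIC); cv2.imwrite('pics/s5.png',q)
E
```

```text
t 15.5 p [0.4542 0.0797 0.1368] yaw 90.04 z [-0.002  0.    -1.   ] F [ 0.6 -0.1  0.1] w 0.998 q [-0.07  0.19  1.87  0.    1.08 -0.07]
-> [0.4423 0.087  0.057 ] tool cm [ 0.73 -1.18  7.98] turn 0.04
```

View pics/s5.png

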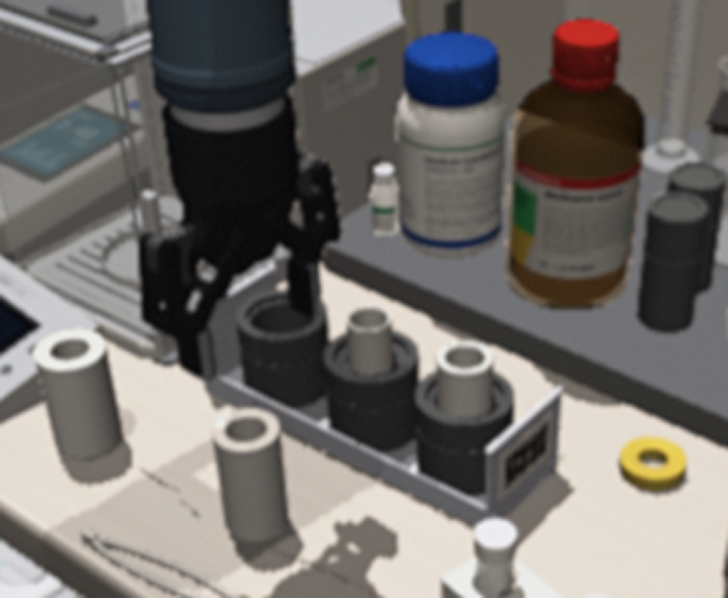

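Both liners are seated: the middle one at (370,340) and the right one at (465,375). Next is the 45 mm liner.

>>> servo_tool:
  commands:
    - [[0.73, -1.18, 1], 0, 0]
    - [[0.73, -1.18, 3], 0, 0]
    - [[0.73, -1.18, 5], 0, 0]
    - [[0.73, -1.18, 7], 0, 0]
    - [[0.73, -1.18, 8], 0, 0]
    - [[0.73, -1.18, 8], 0, 0.3]
    - [[0.73, -1.18, 8], 0, 0.7]
    - [[0.73, -1.18, 8], 0, 1]

```text
clock: 16.55
ee_pos: [0.446, 0.0855, 0.0578]
eef_rot: [0.708, 0.707, 0.0, 0.0]
wrist_force: [-2.6, 0.5, 2.4]
grip_width: 0.498
```

>>> servo_tool:
  commands:
    - [[0, 0, 0], 0, 1]
    - [[0, 0, 0], 0, 1]
    - [[0, 0, -4], 0, 1]
    - [[0, 0, -8], 0, 1]
    - [[1, 1.5, -10.2], 0, 1]
    - [[3.5, 5, -10.2], 0, 1]
    - [[6, 9, -10.2], 0, 1]
    - [[8, 11.7, -10.2], 0, 1]

```text
clock: 17.55
ee_pos: [0.5644, 0.1663, 0.159]
eef_rot: [0.708, 0.707, 0.001, 0.0]
wrist_force: [-0.1, 0.1, -1.0]
grip_width: 0.5
```

```bash
python3 go.py .571 .180 .16 90
```

```text
t 17.55 p [0.5644 0.1663 0.159 ] yaw 89.92 z [ 0.001  0.    -1.   ] F [-0.1  0.1 -1. ] w 0.5 q [0.1  0.38 1.54 0.   1.21 0.1 ]
-> [0.571 0.18  0.16 ] tool cm [ 1.37  0.66 -0.1 ] turn -0.08
```

>>> servo_tool:
  commands:
    - [[0.7, 0.3, 0], 0, 1]
    - [[1.25, 0.66, 0], 0, 1]
    - [[1.25, 0.66, 0], 0, 1]
    - [[1.25, 0.66, 0], 0, 1]
    - [[1.25, 0.66, 0], 0, 1]
    - [[1.25, 0.66, 0], 0, 1]
    - [[1.25, 0.66, 0], 0, 1]
    - [[1.25, 0.66, 0], 0, 1]

```text
clock: 18.55
ee_pos: [0.5693, 0.1778, 0.1588]
eef_rot: [0.708, 0.707, 0.0, 0.0]
wrist_force: [-0.3, 0.6, -0.9]
grip_width: 0.504
```

```bash
python3 go.py .571 .18 .123 90;  python3 - <<'E'
from h import *
from side import *
p,d=robot.read_camera('scene'); 
q=cv2.resize(p[80:310,160:440,::-1],None,fx=2.6,fy=2.6,interpolation=cv2.INTER_CUBIC); cv2.imwrite('pics/s6.png',q)
P=cloud('scene',d); e=robot.get_obs()['ee_pos']
print(cyl(P,e[:2],.0225,e[2]-.045,e[2]-.02))
E
```

```text
t 18.55 p [0.5693 0.1778 0.1588] yaw 89.91 z [ 0. -0. -1.] F [-0.3  0.6 -0.9] w 0.504 q [ 0.12  0.4   1.52 -0.    1.22  0.12]
-> [0.571 0.18  0.123] tool cm [0.22 0.17 3.58] turn -0.09
(array([0.56708311, 0.17958363]), 279, np.float64(0.0012849010209768199))
```

View pics/s6.png

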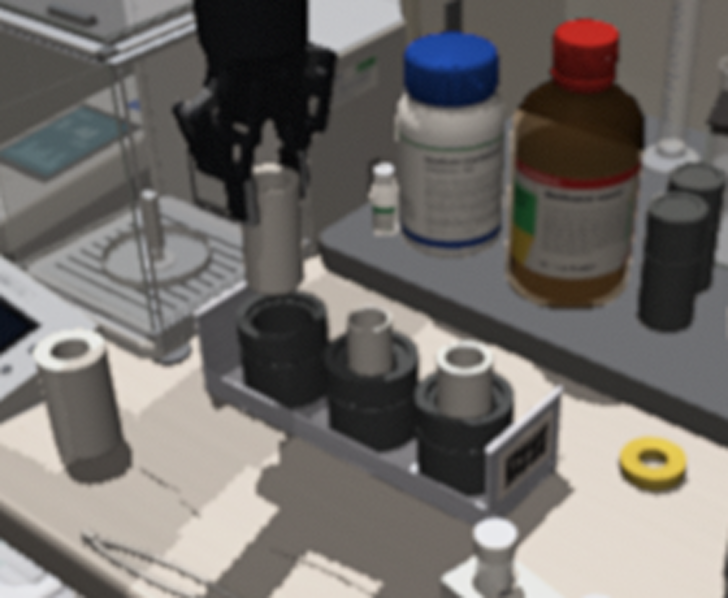

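>>> servo_tool:
  commands:
    - [[0.07, 0.18, 1], 0, 1]
    - [[0.07, 0.18, 2], 0, 1]
    - [[0.07, 0.18, 2.8], 0, 1]
    - [[0.07, 0.18, 3.1], 0, 1]
    - [[0.07, 0.18, 3.1], 0, 1]
    - [[0.07, 0.18, 3.1], 0, 1]
    - [[0.07, 0.18, 3.1], 0, 1]
    - [[0.07, 0.18, 3.1], 0, 1]

```text
clock: 19.6
ee_pos: [0.5712, 0.1786, 0.1281]
eef_rot: [0.708, 0.707, 0.0, 0.0]
wrist_force: [0.5, -0.9, -1.3]
grip_width: 0.499
```

```bash
python3 go.py .571 .179 .123 90;  python3 - <<'E'
from h import *
from side import *
p,d=robot.read_camera('scene'); 
q=cv2.resize(p[120:250,200:360,::-1],None,fx=5,fy=4.6,interpolation=cv2.INTER_CUBIC); cv2.imwrite('pics/s7.png',q)
P=cloud('scene',d); e=robot.get_obs()['ee_pos']
for a,b in [(.048,.035),(.04,.025),(.03,.02)]: print(cyl(P,[.571,.18],.0225,e[2]-a,e[2]-b))
E
```

```text
t 19.6 p [0.5712 0.1786 0.1281] yaw 89.92 z [ 0.  0. -1.] F [ 0.5 -0.9 -1.3] w 0.499 q [0.12 0.43 1.55 0.   1.16 0.12]
-> [0.571 0.179 0.123] tool cm [ 0.04 -0.02  0.51] turn -0.08
(array([0.56857424, 0.18034572]), 132, np.float64(0.0012450099134222081))
(array([0.56907393, 0.18038296]), 153, np.float64(0.0012539268634023828))
(array([0.56947865, 0.18045177]), 105, np.float64(0.0012727922696488527))
```

View pics/s7.png

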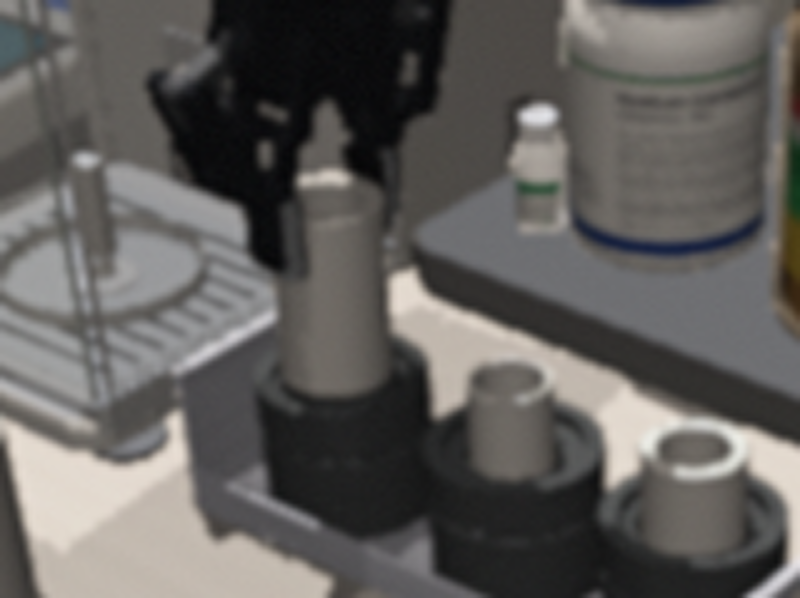

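>>> servo_tool:
  commands:
    - [[0, 0.1, -0.1], 0, 1]
    - [[-0.02, 0.22, -0.1], 0, 1]
    - [[-0.02, 0.22, 0.1], 0, 1]
    - [[-0.02, 0.22, 0.3], 0, 1]
    - [[-0.02, 0.22, 0.5], 0, 1]
    - [[-0.02, 0.22, 0.7], 0, 1]
    - [[-0.02, 0.22, 0.85], 0, 1]
    - [[-0.02, 0.22, 0.85], 0, 1]

```text
clock: 20.65
ee_pos: [0.5732, 0.1784, 0.1192]
eef_rot: [0.708, 0.707, -0.0, -0.0]
wrist_force: [-0.8, -1.0, -1.3]
grip_width: 0.497
```

```bash
python3 go.py;  python3 - <<'E'
from h import *
from side import *
p,d=robot.read_camera('scene'); 
q=cv2.resize(p[120:250,200:360,::-1],None,fx=5,fy=4.6,interpolation=cv2.INTER_CUBIC); cv2.imwrite('pics/s8.png',q)
P=cloud('scene',d); e=robot.get_obs()['ee_pos']
for a,b in [(.043,.03),(.03,.02)]: print(cyl(P,[.571,.18],.0225,e[2]-a,e[2]-b))
E
```

```text
t 20.65 p [0.5732 0.1784 0.1192] yaw 89.92 z [-0. -0. -1.] F [-0.8 -1.  -1.3] w 0.497 q [0.12 0.44 1.56 0.   1.14 0.12]
(array([0.57062162, 0.18045399]), 126, np.float64(0.0013344547559470939))
(array([0.57075043, 0.18028685]), 103, np.float64(0.0011823820033183947))
```

View pics/s8.png

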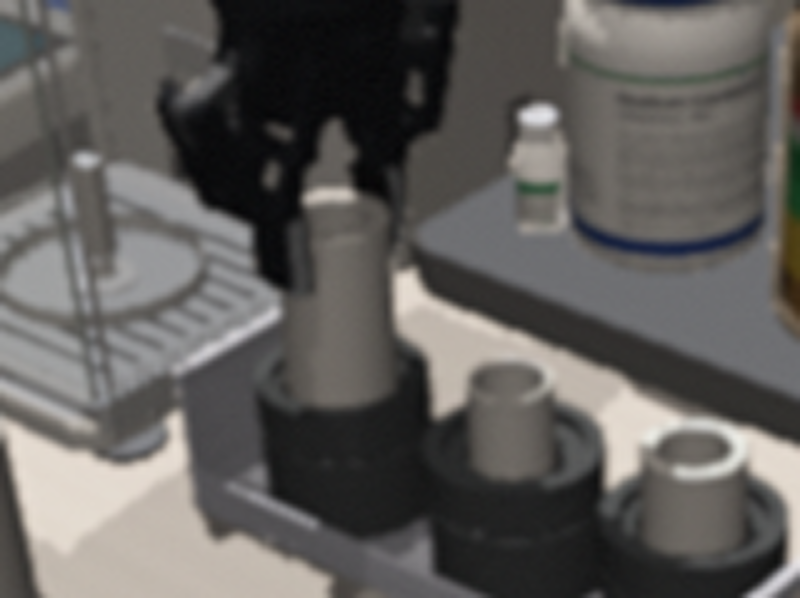

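>>> servo_tool:
  commands:
    - [[0, 0.03, 0.2], 0, 1]
    - [[0, 0.03, 0.4], 0, 1]
    - [[0, 0.03, 0.6], 0, 1]
    - [[0, 0.03, 0.8], 0, 1]
    - [[0, 0.03, 1.0], 0, 1]
    - [[0, 0.03, 1.2], 0, 1]
    - [[0, 0.03, 1.2], 0, 1]
    - [[0, 0.03, 1.2], 0, 1]

```text
clock: 21.7
ee_pos: [0.5736, 0.1784, 0.1073]
eef_rot: [0.708, 0.707, -0.0, -0.0]
wrist_force: [-0.0, 0.3, -0.9]
grip_width: 0.496
```

>>> servo_tool:
  commands:
    - [[0, 0, 0.4], 0, 1]
    - [[0, 0, 0.8], 0, 1]
    - [[0, 0, 1.2], 0, 1]
    - [[0, 0, 1.6], 0, 1]
    - [[0, 0, 1.9], 0, 1]
    - [[0, 0, 2.2], 0, 1]
    - [[0, 0, 2.2], 0, 1]
    - [[0, 0, 2.2], 0, 1]

```text
clock: 22.7
ee_pos: [0.5736, 0.1783, 0.0854]
eef_rot: [0.708, 0.707, -0.0, 0.0]
wrist_force: [-0.1, 0.4, -0.9]
grip_width: 0.498
```

>>> servo_tool:
  commands:
    - [[0, 0, 0.3], 0, 1]
    - [[0, 0, 0.6], 0, 1]
    - [[0, 0, 0.8], 0, 1]
    - [[0, 0, 0.85], 0, 1]
    - [[0, 0, 0.85], 0, 0.8]
    - [[0, 0, 0.85], 0, 0.4]
    - [[0, 0, 0.85], 0, 0]
    - [[0, 0, 0.85], 0, 0]

```text
clock: 23.7
ee_pos: [0.5737, 0.1784, 0.077]
eef_rot: [0.708, 0.707, 0.0, 0.0]
wrist_force: [-1.3, -0.1, 0.5]
grip_width: 0.987
```

>>> servo_tool:
  commands:
    - [[0, 0, -3], 0, 0]
    - [[0, 0, -6], 0, 0]
    - [[-3, -3, -8], 0, 0]
    - [[-7, -5, -8], 0, 0]
    - [[-11, -7, -8], 0, 0]
    - [[-16, -9, -8], 0, 0]
    - [[-20, -10, -8], 0, 0]
    - [[-24, -11, -8], 0, 0]

```text
clock: 24.7
ee_pos: [0.4628, -0.0628, 0.1572]
eef_rot: [0.708, 0.707, 0.0, 0.0]
wrist_force: [0.7, 0.2, 0.1]
grip_width: 1.001
```

```bash
python3 go.py .4597 -.106 .15 90;  python3 - <<'E'
from h import *
from side import *
p,d=robot.read_camera('top'); P=cloud('top',d)
cv2.imwrite('pics/t9.png',cv2.resize(p[170:330,180:390,::-1],None,fx=3.7,fy=3.7,interpolation=cv2.INTER_CUBIC))
for u,v,z in [(234,223,.102),(272,222,.102),(312,218,.102),(367,273,.09),(405,279,.09)]:
    try: print(circ(P,u,v,z,.008,14 if z>.1 else 9))
    except Exception as e: print(e)
p,d=robot.read_camera('scene'); 
q=cv2.resize(p[140:340,200:480,::-1],None,fx=2.8,fy=2.8,interpolation=cv2.INTER_CUBIC); cv2.imwrite('pics/s9.png',q)
E
```

```text
t 24.7 p [ 0.4628 -0.0628  0.1572] yaw 89.91 z [ 0.001 -0.    -1.   ] F [0.7 0.2 0.1] w 1.001 q [-0.37  0.18  1.84 -0.    1.13 -0.37]
-> [ 0.4597 -0.106   0.15  ] tool cm [-4.32 -0.31  0.72] turn -0.09
(array([0.569313  , 0.17701853]), np.float64(0.04315156839551263))
(array([0.57192896, 0.09157724]), np.float64(0.0320533252782137))
(array([0.57697445, 0.0096347 ]), np.float64(0.03296399833598246))
(array([ 0.10235345, -0.02366508]), np.float64(0.7083016721011064))
(array([ 0.4428493 , -0.19270524]), np.float64(0.01873937456767346))
```

View pics/s9.png

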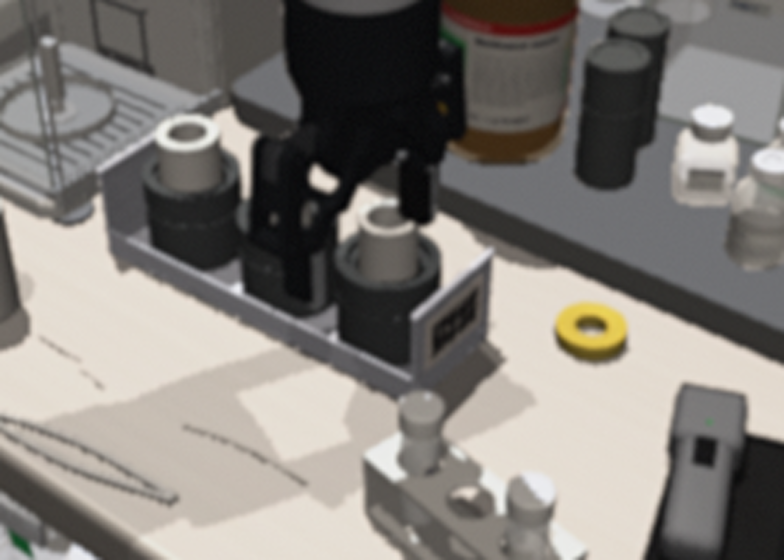

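View pics/t9.png

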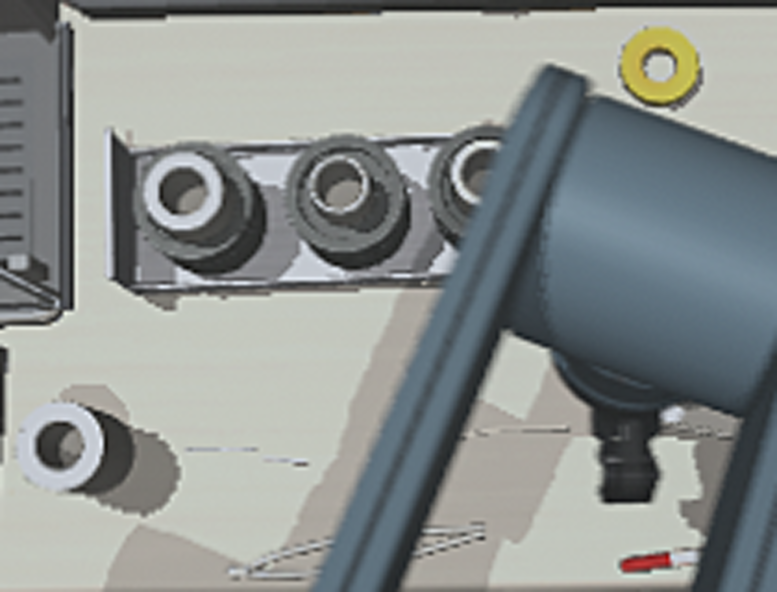

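All three liners are home (left, middle and right in both views). Next come the tubes.

>>> servo_tool:
  commands:
    - [[-2, -0.3, 0], 0, 0]
    - [[-4.3, -0.3, 1], 0, 0]
    - [[-4.3, -0.3, 3], 0, 0]
    - [[-4.3, -0.3, 3], 0, 0]
    - [[-4.3, -0.3, 3], 0, 0]
    - [[-4.3, -0.3, 3], 0, 0]
    - [[-4.3, -0.3, 3], 0, 0]
    - [[-4.3, -0.3, 3], 0, 0]

```text
clock: 25.8
ee_pos: [0.4604, -0.1044, 0.1271]
eef_rot: [0.708, 0.707, 0.0, 0.0]
wrist_force: [0.2, 0.3, -0.4]
grip_width: 0.999
```

```bash
python3 go.py .4597 -.106 .064 90;  python3 - <<'E'
from h import *
from side import *
p,d=robot.read_camera('scene'); P=cloud('scene',d)
print(cyl(P,[.4597,-.106],.013,.077,.088),cyl(P,[.4441,-.1886],.013,.077,.088))
q=cv2.resize(p[180:380,280:480,::-1],None,fx=3,fy=3,interpolation=cv2.INTER_CUBIC); cv2.imwrite('pics/s10.png',q)
E
```

```text
t 25.8 p [ 0.4604 -0.1044  0.1271] yaw 89.93 z [ 0.001 -0.    -1.   ] F [ 0.2  0.3 -0.4] w 0.999 q [-0.46  0.22  1.86  0.    1.06 -0.46]
-> [ 0.4597 -0.106   0.064 ] tool cm [-0.16 -0.07  6.31] turn -0.07
(array([ 0.46079498, -0.10625026]), 86, np.float64(0.0007667990174776965)) (array([ 0.44548814, -0.18865672]), 96, np.float64(0.0005951388880190842))
```

View pics/s10.png

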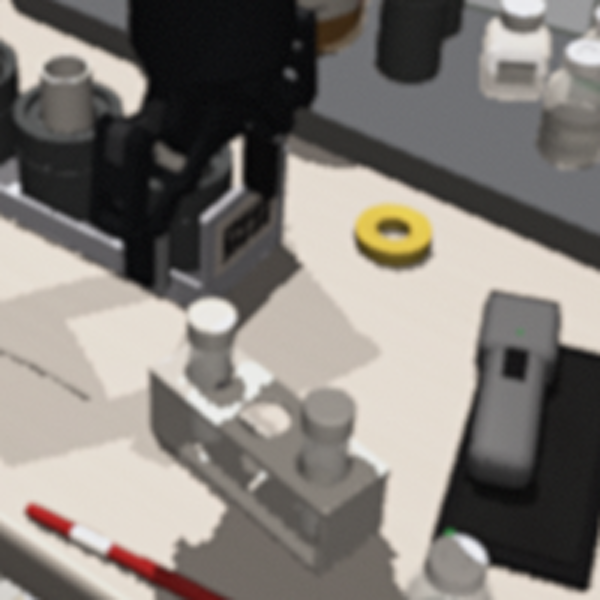

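Tube A stands at (210,340) and the fingers are just above and behind it, in line. I'll descend and grip.

>>> servo_tool:
  commands:
    - [[-0.18, 0, 2], 0, 0]
    - [[-0.18, 0, 4], 0, 0]
    - [[-0.18, 0, 5.5], 0, 0]
    - [[-0.18, 0, 6.2], 0, 0]
    - [[-0.18, 0, 6.2], 0, 0.4]
    - [[-0.18, 0, 6.2], 0, 0.7]
    - [[-0.18, 0, 6.2], 0, 1]
    - [[-0.18, 0, 6.2], 0, 1]

```text
clock: 26.85
ee_pos: [0.4607, -0.1065, 0.0656]
eef_rot: [0.708, 0.707, 0.0, 0.001]
wrist_force: [0.2, -0.2, 4.0]
grip_width: 0.281
```

>>> servo_tool:
  commands:
    - [[0, 0, 0], 0, 1]
    - [[0, 0, -3], 0, 1]
    - [[0, 0, -6], 0, 1]
    - [[0, 0, -9], 0, 1]
    - [[0, 0, -12], 0, 1]
    - [[3, 3, -13], 0, 1]
    - [[7, 7, -13], 0, 1]
    - [[11.4, 11.7, -13], 0, 1]

```text
clock: 27.85
ee_pos: [0.577, 0.0071, 0.1953]
eef_rot: [0.708, 0.706, 0.0, 0.001]
wrist_force: [1.2, -0.7, -0.2]
grip_width: 0.28
```

```bash
python3 go.py .577 .0087 .16 90
```

```text
t 27.85 p [0.577  0.0071 0.1953] yaw 89.85 z [ 0.001 -0.001 -1.   ] F [ 1.2 -0.7 -0.2] w 0.28 q [-0.18  0.33  1.52 -0.    1.29 -0.18]
-> [0.577  0.0087 0.16  ] tool cm [ 0.17 -0.    3.53] turn -0.15
```

>>> servo_tool:
  commands:
    - [[0.1, 0, 1], 0, 1]
    - [[0.1, 0, 2], 0, 1]
    - [[0.1, 0, 2.5], 0, 1]
    - [[0.1, 0, 2.5], 0, 1]
    - [[0.1, 0, 2.5], 0, 1]
    - [[0.1, 0, 2.5], 0, 1]
    - [[0.1, 0, 2.5], 0, 1]
    - [[0.1, 0, 2.5], 0, 1]

```text
clock: 28.85
ee_pos: [0.5761, 0.0072, 0.17]
eef_rot: [0.708, 0.707, 0.0, 0.0]
wrist_force: [-0.1, 0.0, 0.4]
grip_width: 0.284
```

```bash
python3 go.py .577 .0087 .107 90;  python3 - <<'E'
from h import *
from side import *
p,d=robot.read_camera('scene'); P=cloud('scene',d); e=robot.get_obs()['ee_pos']
print(cyl(P,e[:2],.0115,e[2]-.055,e[2]-.01))
print(cyl(P,[.577,.0087],.0195,.076,.1))
q=cv2.resize(p[100:300,230:430,::-1],None,fx=3,fy=3,interpolation=cv2.INTER_CUBIC); cv2.imwrite('pics/s11.png',q)
E
```

```text
t 28.85 p [0.5761 0.0072 0.17  ] yaw 89.91 z [ 0. -0. -1.] F [-0.1  0.   0.4] w 0.284 q [-0.18  0.35  1.56 -0.    1.23 -0.18]
-> [0.577  0.0087 0.107 ] tool cm [0.15 0.09 6.3 ] turn -0.09
(array([0.57601156, 0.00753995]), 289, np.float64(0.0010282612452047766))
(array([0.57727091, 0.00845632]), 288, np.float64(0.002466180779272013))
```

View pics/s11.png

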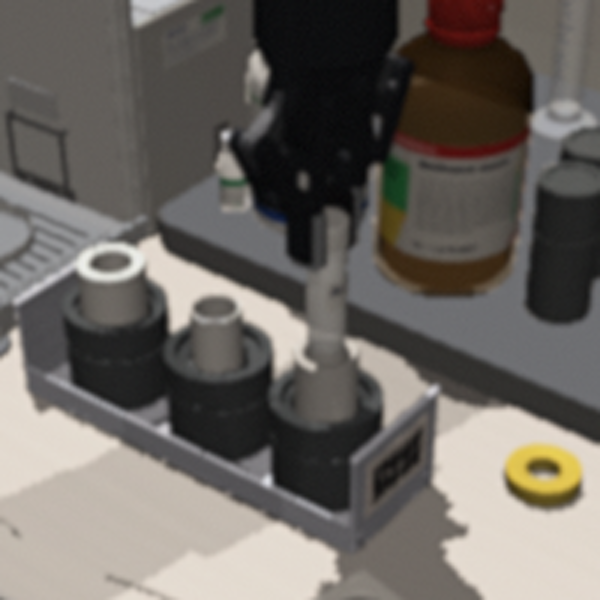

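The tube at (330,290) hangs straight over the right liner at (325,360), and the two centres agree within about 1.5 mm. I'll correct that and lower it.

>>> servo_tool:
  commands:
    - [[0.13, 0.1, 0], 0, 1]
    - [[0.13, 0.1, 0.6], 0, 1]
    - [[0.13, 0.1, 1.2], 0, 1]
    - [[0.13, 0.1, 1.8], 0, 1]
    - [[0.13, 0.1, 2.0], 0, 1]
    - [[0.13, 0.1, 2.0], 0, 1]
    - [[0.13, 0.1, 2.0], 0, 1]
    - [[0.13, 0.1, 2.0], 0, 1]

```text
clock: 29.9
ee_pos: [0.5772, 0.0085, 0.1501]
eef_rot: [0.708, 0.707, 0.0, 0.0]
wrist_force: [0.5, -0.1, -0.6]
grip_width: 0.279
```

>>> servo_tool:
  commands:
    - [[0, 0, 0.8], 0, 1]
    - [[0, 0, 1.6], 0, 1]
    - [[0, 0, 2.4], 0, 1]
    - [[0, 0, 3.2], 0, 1]
    - [[0, 0, 3.8], 0, 1]
    - [[0, 0, 4.1], 0, 1]
    - [[0, 0, 4.2], 0, 1]
    - [[0, 0, 4.2], 0, 1]

```text
clock: 30.9
ee_pos: [0.5771, 0.0086, 0.108]
eef_rot: [0.708, 0.707, 0.0, 0.0]
wrist_force: [0.2, -0.4, -0.6]
grip_width: 0.28
```

>>> servo_tool:
  commands:
    - [[0, 0, 0], 0, 0.6]
    - [[0, 0, 0], 0, 0.3]
    - [[0, 0, 0], 0, 0]
    - [[0, 0, 0], 0, 0]
    - [[0, 0, -3], 0, 0]
    - [[0, 0, -5], 0, 0]
    - [[-4, -3, -5], 0, 0]
    - [[-9, -6, -5], 0, 0]

```text
clock: 31.9
ee_pos: [0.5165, -0.0816, 0.1582]
eef_rot: [0.707, 0.708, 0.0, 0.001]
wrist_force: [-0.6, -1.2, 0.5]
grip_width: 0.996
```

>>> servo_tool:
  commands:
    - [[-5, -3.5, 0], 0, 0]
    - [[-9, -6.5, 0], 0, 0]
    - [[-10.7, -7.2, 0], 0, 0]
    - [[-10.7, -7.2, 2], 0, 0]
    - [[-10.7, -7.2, 3], 0, 0]
    - [[-10.7, -7.2, 3], 0, 0]
    - [[-10.7, -7.2, 3], 0, 0]
    - [[-10.7, -7.2, 3], 0, 0]

```text
clock: 32.9
ee_pos: [0.4452, -0.1882, 0.1284]
eef_rot: [0.707, 0.707, 0.0, 0.001]
wrist_force: [0.2, -1.2, -0.1]
grip_width: 0.999
```

```bash
python3 go.py .445 -.1887 .065 90
```

```text
t 32.9 p [ 0.4452 -0.1882  0.1284] yaw 89.95 z [ 0.001 -0.001 -1.   ] F [ 0.2 -1.2 -0.1] w 0.999 q [-0.63  0.24  1.84  0.    1.07 -0.63]
-> [ 0.445  -0.1887  0.065 ] tool cm [-0.05 -0.03  6.34] turn -0.05
```

>>> servo_tool:
  commands:
    - [[-0.05, 0, 2], 0, 0]
    - [[-0.05, 0, 4], 0, 0]
    - [[-0.05, 0, 5.5], 0, 0]
    - [[-0.05, 0, 6.3], 0, 0]
    - [[-0.05, 0, 6.3], 0, 0.4]
    - [[-0.05, 0, 6.3], 0, 0.7]
    - [[-0.05, 0, 6.3], 0, 1]
    - [[-0.05, 0, 6.3], 0, 1]

```text
clock: 33.9
ee_pos: [0.4451, -0.1891, 0.0655]
eef_rot: [0.708, 0.707, 0.0, 0.001]
wrist_force: [0.2, 0.5, 3.8]
grip_width: 0.284
```

>>> servo_tool:
  commands:
    - [[0, 0, 0], 0, 1]
    - [[0, 0, -3], 0, 1]
    - [[0, 0, -6], 0, 1]
    - [[0, 0, -9], 0, 1]
    - [[0, 0, -12], 0, 1]
    - [[4, 0, -13.5], 0, 1]
    - [[8, 2, -13.5], 0, 1]
    - [[12, 4, -13.5], 0, 1]

```text
clock: 34.9
ee_pos: [0.4852, -0.0678, 0.2002]
eef_rot: [0.708, 0.706, 0.0, 0.0]
wrist_force: [0.2, -0.7, 0.5]
grip_width: 0.28
```

```bash
python3 go.py .5728 .0915 .2 90; python3 - <<'E'
from h import *
from side import *
p,d=robot.read_camera('scene'); P=cloud('scene',d)
print(cyl(P,[.573,.092],.0165,.076,.1),cyl(P,[.57,.179],.0225,.076,.1))
print(cyl(P,[.577,.009],.013,.12,.128))
E
```

```text
t 34.9 p [ 0.4852 -0.0678  0.2002] yaw 89.86 z [ 0.001 -0.    -1.   ] F [ 0.2 -0.7  0.5] w 0.28 q [-0.37  0.17  1.72 -0.    1.24 -0.36]
-> [0.5728 0.0915 0.2   ] tool cm [15.95  8.72  0.03] turn -0.14
(array([0.57190884, 0.09160698]), 267, np.float64(0.0015572174672972517)) (array([0.56924129, 0.18007101]), 306, np.float64(0.003837004166998125))
(array([0.577, 0.009]), 0, np.float64(nan))
  return _methods._mean(a, axis=axis, dtype=dtype,
  ret = ret.dtype.type(ret / rcount)
```

>>> servo_tool:
  commands:
    - [[4, 2, -0.5], 0, 1]
    - [[8, 4, -0.5], 0, 1]
    - [[12, 6.2, -0.5], 0, 1]
    - [[15.8, 8.7, 0], 0, 1]
    - [[15.9, 8.8, 2], 0, 1]
    - [[15.9, 8.8, 3], 0, 1]
    - [[15.9, 8.8, 3], 0, 1]
    - [[15.9, 8.8, 3], 0, 1]

```text
clock: 35.95
ee_pos: [0.5733, 0.0894, 0.1705]
eef_rot: [0.708, 0.706, 0.0, 0.0]
wrist_force: [0.4, -0.2, -1.2]
grip_width: 0.28
```

```bash
python3 go.py .5722 .0916 .15 90;  python3 - <<'E'
from h import *
from side import *
p,d=robot.read_camera('scene'); P=cloud('scene',d); e=robot.get_obs()['ee_pos']
print(cyl(P,e[:2],.0115,e[2]-.055,e[2]-.01))
q=cv2.resize(p[100:300,230:430,::-1],None,fx=3,fy=3,interpolation=cv2.INTER_CUBIC); cv2.imwrite('pics/s12.png',q)
E
```

```text
t 35.95 p [0.5733 0.0894 0.1705] yaw 89.86 z [ 0.001 -0.    -1.   ] F [ 0.4 -0.2 -1.2] w 0.28 q [-0.04  0.36  1.55 -0.    1.23 -0.03]
-> [0.5722 0.0916 0.15  ] tool cm [ 0.22 -0.11  2.05] turn -0.14
(array([0.57303812, 0.08973197]), 272, np.float64(0.0010296087034967413))
```

View pics/s12.png

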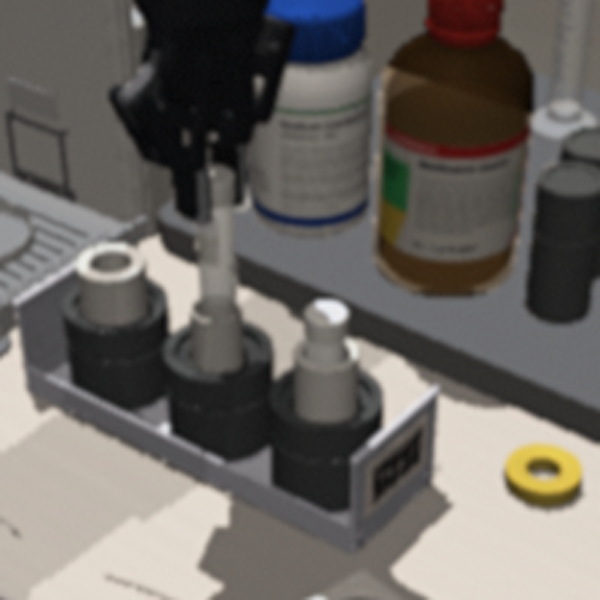

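The first tube stands in the right liner at (325,330). The held tube at (217,250) is over the middle liner and about 2 mm low in y, so I'll correct that and lower it.

>>> servo_tool:
  commands:
    - [[0.2, -0.1, 0], 0, 1]
    - [[0.2, -0.1, 0.6], 0, 1]
    - [[0.2, -0.1, 1.2], 0, 1]
    - [[0.2, -0.1, 1.8], 0, 1]
    - [[0.2, -0.1, 2.0], 0, 1]
    - [[0.2, -0.1, 2.0], 0, 1]
    - [[0.2, -0.1, 2.0], 0, 1]
    - [[0.2, -0.1, 2.0], 0, 1]

```text
clock: 37.0
ee_pos: [0.5723, 0.0921, 0.15]
eef_rot: [0.708, 0.707, 0.0, 0.0]
wrist_force: [0.1, 0.0, -0.3]
grip_width: 0.28
```

>>> servo_tool:
  commands:
    - [[0, 0, 0.8], 0, 1]
    - [[0, 0, 1.6], 0, 1]
    - [[0, 0, 2.4], 0, 1]
    - [[0, 0, 3.2], 0, 1]
    - [[0, 0, 3.8], 0, 1]
    - [[0, 0, 4.1], 0, 1]
    - [[0, 0, 4.2], 0, 1]
    - [[0, 0, 4.2], 0, 1]

```text
clock: 38.0
ee_pos: [0.5723, 0.092, 0.108]
eef_rot: [0.708, 0.707, 0.0, 0.0]
wrist_force: [0.0, 1.0, 0.3]
grip_width: 0.28
```

>>> servo_tool:
  commands:
    - [[0, 0, 0], 0, 0.6]
    - [[0, 0, 0], 0, 0.3]
    - [[0, 0, 0], 0, 0]
    - [[0, 0, 0], 0, 0]
    - [[0, 0, -4], 0, 0]
    - [[0, 0, -8], 0, 0]
    - [[0, -5, -10], 0, 0]
    - [[0, -10, -10], 0, 0]

```text
clock: 39.0
ee_pos: [0.4724, 0.0921, 0.2096]
eef_rot: [0.708, 0.707, 0.001, 0.001]
wrist_force: [0.0, -0.5, -0.2]
grip_width: 1.001
```

>>> servo_tool:
  commands:
    - [[-2, -2, 0], 0, 0]
    - [[-5, -5, 0], 0, 0]
    - [[-9, -8, 0], 0, 0]
    - [[-13, -10, 0], 0, 0]
    - [[-18, -11, 0], 0, 0]
    - [[-23, -12, 0], 0, 0]
    - [[-28, -13, 0], 0, 0]
    - [[-32, -14, 0], 0, 0]

```text
clock: 40.0
ee_pos: [0.3311, -0.2296, 0.2081]
eef_rot: [0.708, 0.706, -0.0, 0.001]
wrist_force: [-0.1, 1.1, 0.2]
grip_width: 0.997
```

```bash
python3 go.py;  python3 - <<'E'
from h import *
from side import *
p,d=robot.read_camera('scene'); np.save('s13d.npy',d)
q=cv2.resize(p[150:400,220:500,::-1],None,fx=2.8,fy=2.4,interpolation=cv2.INTER_CUBIC); cv2.imwrite('pics/s13.png',q)
p,d=robot.read_camera('top'); np.save('t13d.npy',d); cv2.imwrite('pics/t13full.png',p[:,:,::-1])
q=cv2.resize(p[170:330,190:470,::-1],None,fx=2.8,fy=2.8,interpolation=cv2.INTER_CUBIC); cv2.imwrite('pics/t13.png',q)
E
```

```text
t 40.0 p [ 0.3311 -0.2296  0.2081] yaw 89.85 z [ 0.001 -0.001 -1.   ] F [-0.1  1.1  0.2] w 0.997 q [-0.88  0.01  1.89  0.    1.24 -0.88]
```

View pics/s13.png

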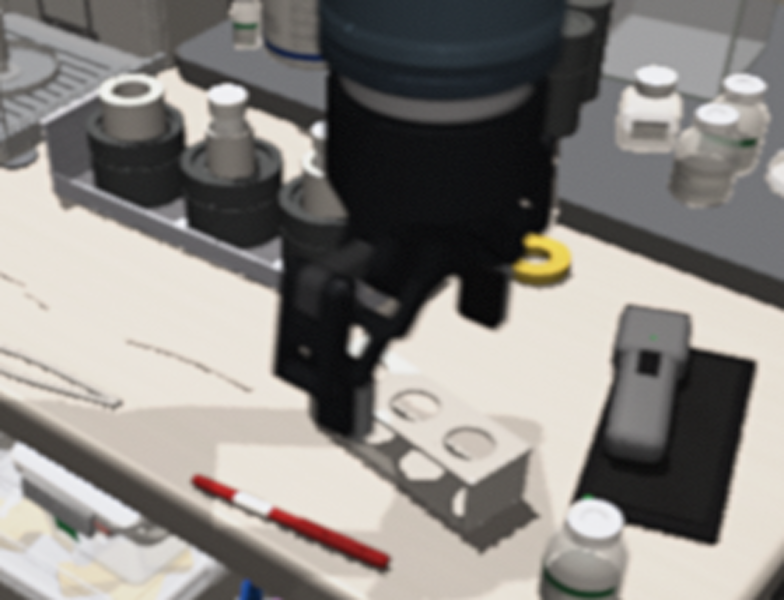

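View pics/t13.png

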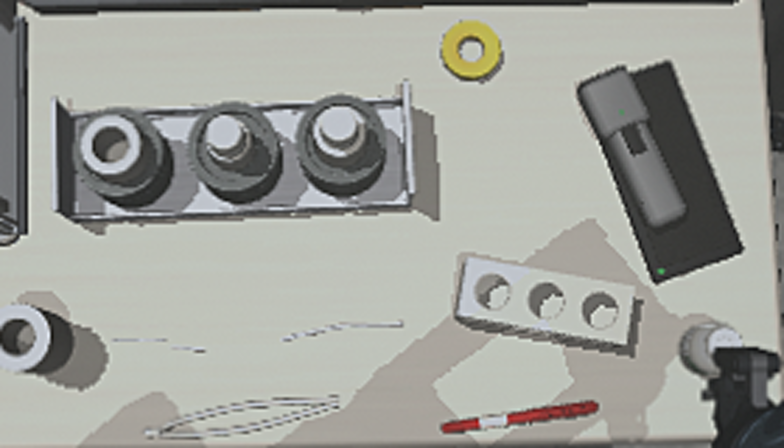

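The scanner has been knocked toward the left edge of its pad. In the top crop the head is at (610,95) and the handle end at (665,215). Both tubes are seated and the rack is empty. I'll measure the scanner and the carrier.

```bash
cat > scan.py <<'E'
from side import *
def scanner(P,reg=((.45,.68),(-.36,-.15)),z0=.022,z1=.05):
    m=(P[...,2]>z0)&(P[...,2]<z1)&(P[...,0]>reg[0][0])&(P[...,0]<reg[0][1])&(P[...,1]>reg[1][0])&(P[...,1]<reg[1][1])
    n,l,s,c=cv2.connectedComponentsWithStats(m.astype(np.uint8)); k=1+np.argmax(s[1:,4]); m=l==k
    v,u=np.nonzero(m)
    W=onplane('top',np.c_[u,v],.034)[:,:2]
    mu=W.mean(0); a=np.linalg.svd(W-mu,full_matrices=False)[2][0]
    r=cv2.minAreaRect((W*1000).astype(np.float32))
    t=(W-mu)@a; b=np.array([-a[1],a[0]]); w=(W-mu)@b
    if np.ptp(w[t>t.max()-.035])<np.ptp(w[t<t.min()+.035]): a=-a;t=-t;b=-b;w=-w
    return W,mu,a,t,w,r
E
python3 - <<'E'
from scan import *
d=np.load('t13d.npy'); P=cloud('top',d)
W,mu,a,t,w,r=scanner(P)
print(len(W),mu,a,np.degrees(np.arctan2(a[1],a[0])),t.min(),t.max(),r)
b=np.array([-a[1],a[0]])
for lo in np.arange(-.07,.07,.01):
    k=(t>lo)&(t<lo+.01)
    if k.sum()>3: print(round(lo,2),w[k].min().round(4),w[k].max().round(4),((w[k].min()+w[k].max())/2).round(4), P[...,2].shape and '')
# pad
m=(P[...,2]>.003)&(P[...,2]<.015)&(P[...,0]>.42)&(P[...,0]<.70)&(P[...,1]>-.38)&(P[...,1]<-.15)
m=(P[...,2]>.003)&(P[...,0]>.42)&(P[...,0]<.70)&(P[...,1]>-.38)&(P[...,1]<-.15)
p=cv2.imread('pics/t13full.png'); dark=(p.max(2)<75)
v,u=np.nonzero(dark&(P[...,0]>.42)&(P[...,0]<.68)&(P[...,1]>-.36)&(P[...,1]<-.18))
print(len(u), u.min(),u.max(),v.min(),v.max())
c=proj('top',[[ .5,0,.007]])
for q in ([581,86],[671,60],[743,248],[660,282]): print(q,onplane('top',[[190+q[0]/2.8,170+q[1]/2.8]],.007)[0].round(4))
# carrier plate / rails corners in crop at z=.022
for q,z in (([75,115],.022),([410,101],.022),([68,215],.022),([410,205],.022),([405,85],.072),([408,205],.022)): print(q,onplane('top',[[190+q[0]/2.8,170+q[1]/2.8]],z)[0].round(4))
E
```

```text
995 [ 0.57719204 -0.22338439] [0.92555215 0.37862014] 22.24823720465142 -0.06992960094149464 0.06283374476468119 ((574.1361083984375, -225.26303100585938), (132.2687530517578, 45.12733459472656), 23.592735290527344)
-0.07 -0.0166 0.0158 -0.0004 
-0.06 -0.0175 0.0171 -0.0002 
-0.05 -0.0172 0.0174 0.0001 
-0.04 -0.017 0.0177 0.0004 
-0.03 -0.0167 0.0179 0.0006 
-0.02 -0.0174 0.0174 -0.0 
-0.01 -0.0171 0.0175 0.0002 
0.0 -0.0169 0.0178 0.0005 
0.01 -0.0226 0.0224 -0.0001 
0.02 -0.0225 0.0216 -0.0005 
0.03 -0.0222 0.0219 -0.0002 
0.04 -0.022 0.0231 0.0005 
0.05 -0.0218 0.0223 0.0003 
0.06 -0.0196 0.0175 -0.0011 
1739 396 469 187 283
[581, 86] [ 0.6303 -0.1891  0.007 ]
[671, 60] [ 0.6512 -0.2649  0.007 ]
[743, 248] [ 0.4938 -0.3155  0.007 ]
[660, 282] [ 0.4676 -0.2463  0.007 ]
[75, 115] [0.6105 0.2235 0.022 ]
[410, 101] [ 0.6166 -0.0478  0.022 ]
[68, 215] [0.5287 0.2279 0.022 ]
[410, 205] [ 0.5317 -0.0459  0.022 ]
[405, 85] [ 0.6178 -0.0427  0.072 ]
[408, 205] [ 0.5318 -0.0443  0.022 ]
```

>>> servo_tool:
  commands:
    - [[0, 2, 0], 8.5, 0]
    - [[0, 5, 0], 17, 0]
    - [[0, 8.5, 0], 25.5, 0]
    - [[0.2, 12, 0], 34, 0]
    - [[0.4, 15.5, 0], 42.5, 0]
    - [[0.4, 19, 0], 51, 0]
    - [[0.5, 22, 2], 59.5, 0]
    - [[0.5, 24.2, 6], 67.6, 0]

```text
clock: 41.1
ee_pos: [0.5764, -0.2224, 0.1489]
eef_rot: [0.981, 0.192, 0.002, 0.001]
wrist_force: [-0.4, -0.4, -0.7]
grip_width: 0.997
```

>>> servo_tool:
  commands:
    - [[0, 0, 2], 0, 0]
    - [[0, 0, 2], 0, 0]
    - [[0, 0, 2], 0, 0]
    - [[0, 0, 2], 0, 0]
    - [[0, 0, 2], 0, 0]
    - [[0, 0, 2], 0, 0]
    - [[0, 0, 2], 0, 0]
    - [[0, 0, 2], 0, 0]

```text
clock: 42.1
ee_pos: [0.5736, -0.223, 0.1278]
eef_rot: [0.981, 0.193, -0.0, -0.0]
wrist_force: [-0.2, 0.5, -0.1]
grip_width: 0.999
```

```bash
python3 go.py .5736 -.2249 .06 22.2 .5736 -.2249 .014 22.2;  python3 - <<'E'
from h import *
p,d=robot.read_camera('scene')
q=cv2.resize(p[200:400,360:560,::-1],None,fx=3,fy=3,interpolation=cv2.INTER_CUBIC); cv2.imwrite('pics/s14.png',q)
E
```

```text
t 42.1 p [ 0.5736 -0.223   0.1278] yaw 22.31 z [-0.  0. -1.] F [-0.2  0.5 -0.1] w 0.999 q [-0.55  0.46  1.51  0.    1.18  0.63]
-> [ 0.5736 -0.2249  0.06  ] tool cm [-0.07  0.18  6.78] turn 0.11
-> [ 0.5736 -0.2249  0.014 ] tool cm [-0.07  0.18 11.38] turn 0.11
```

View pics/s14.png

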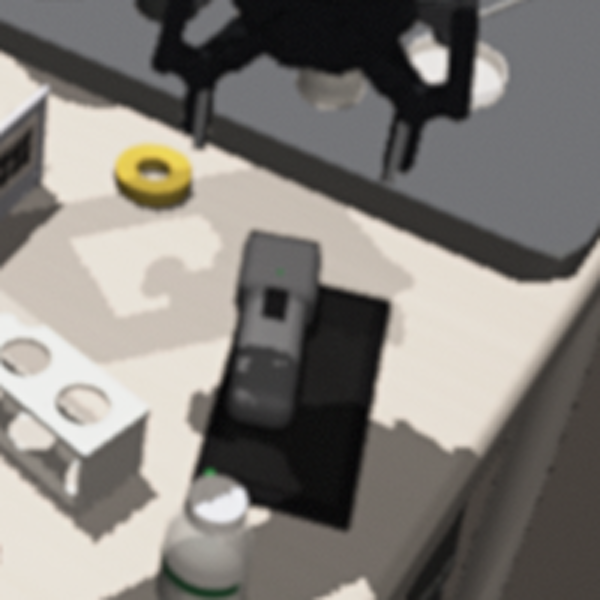

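>>> servo_tool:
  commands:
    - [[-0.07, 0.18, 3], 0, 0]
    - [[-0.07, 0.18, 6], 0, 0]
    - [[-0.07, 0.18, 9], 0, 0]
    - [[-0.07, 0.18, 10.5], 0, 0]
    - [[-0.07, 0.18, 11.4], 0, 0]
    - [[-0.07, 0.18, 11.4], 0, 0.4]
    - [[-0.07, 0.18, 11.4], 0, 0.7]
    - [[-0.07, 0.18, 11.4], 0, 1]

```text
clock: 43.15
ee_pos: [0.5746, -0.2256, 0.0152]
eef_rot: [0.981, 0.194, 0.001, 0.001]
wrist_force: [-6.8, 4.4, 24.4]
grip_width: 0.38
```

```bash
python3 go.py;  python3 - <<'E'
from h import *
P=cloud('top',np.load('t13d.npy'))
for c in [(.577,.0087),(.572,.092),(.57,.179)]:
    m=(np.hypot(P[...,0]-c[0],P[...,1]-c[1])<.03)&(P[...,2]>.09)&(P[...,2]<.2); z=P[...,2][m]
    h,e=np.histogram(z,np.arange(.09,.15,.004)); print(c,dict(zip(e.round(3),h)))
    t=P[m&(P[...,2]>.122)]; 
    if len(t): print(t.mean(0))
p,d=robot.read_camera('scene')
q=cv2.resize(p[200:400,360:560,::-1],None,fx=3,fy=3,interpolation=cv2.INTER_CUBIC); cv2.imwrite('pics/s15.png',q)
E
```

```text
t 43.15 p [ 0.5746 -0.2256  0.0152] yaw 22.32 z [ 0.002 -0.002 -1.   ] F [-6.8  4.4 24.4] w 0.38 q [-0.55  0.59  1.61 -0.    0.94  0.63]
(0.577, 0.0087) {np.float64(0.09): np.int64(14), np.float64(0.094): np.int64(11), np.float64(0.098): np.int64(54), np.float64(0.102): np.int64(56), np.float64(0.106): np.int64(2), np.float64(0.11): np.int64(1), np.float64(0.114): np.int64(1), np.float64(0.118): np.int64(6), np.float64(0.122): np.int64(5), np.float64(0.126): np.int64(38), np.float64(0.13): np.int64(85), np.float64(0.134): np.int64(4), np.float64(0.138): np.int64(0), np.float64(0.142): np.int64(0)}
[0.57601165 0.00851704 0.13069242]
(0.572, 0.092) {np.float64(0.09): np.int64(13), np.float64(0.094): np.int64(12), np.float64(0.098): np.int64(29), np.float64(0.102): np.int64(17), np.float64(0.106): np.int64(4), np.float64(0.11): np.int64(1), np.float64(0.114): np.int64(3), np.float64(0.118): np.int64(3), np.float64(0.122): np.int64(6), np.float64(0.126): np.int64(42), np.float64(0.13): np.int64(81), np.float64(0.134): np.int64(3), np.float64(0.138): np.int64(0), np.float64(0.142): np.int64(0)}
[0.57133277 0.09191753 0.13037691]
(0.57, 0.179) {np.float64(0.09): np.int64(13), np.float64(0.094): np.int64(22), np.float64(0.098): np.int64(109), np.float64(0.102): np.int64(119), np.float64(0.106): np.int64(3), np.float64(0.11): np.int64(0), np.float64(0.114): np.int64(0), np.float64(0.118): np.int64(0), np.float64(0.122): np.int64(0), np.float64(0.126): np.int64(0), np.float64(0.13): np.int64(0), np.float64(0.134): np.int64(0), np.float64(0.138): np.int64(0), np.float64(0.142): np.int64(0)}
```

View pics/s15.png

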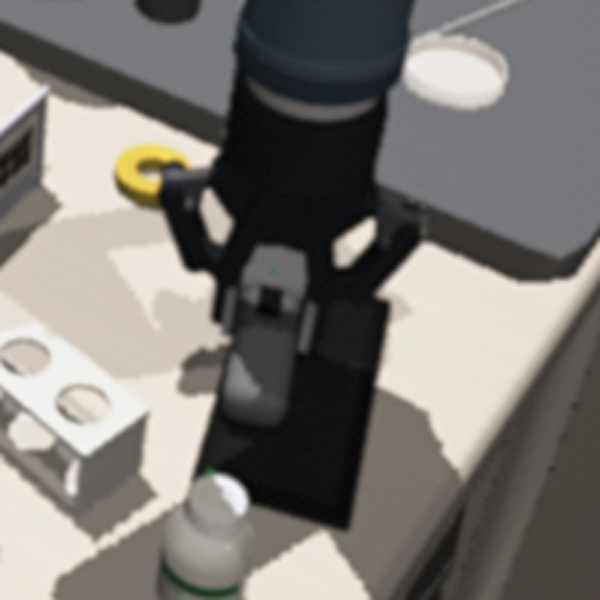

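The scanner is gripped, with the fingertips just touching the pad (24 N). The cap tops are at 131 mm and the liner tops at 102 mm, so everything is seated. Lifting.

>>> servo_tool:
  commands:
    - [[0, 0, -0.3], 0, 1]
    - [[0, 0, -0.6], 0, 1]
    - [[0, 0, -1.5], 0, 1]
    - [[0, 0, -3], 0, 1]
    - [[0, 0, -5], 0, 1]
    - [[0, 0, -7], 0, 1]
    - [[0, 0, -7], 0, 1]
    - [[0, 0, -7], 0, 1]

```text
clock: 44.2
ee_pos: [0.5734, -0.2247, 0.0837]
eef_rot: [0.981, 0.194, -0.0, -0.0]
wrist_force: [0.6, 1.0, -2.5]
grip_width: 0.382
```

```bash
python3 go.py .578 -.1725 .08 91.2;  python3 - <<'E'
from h import *
p,d=robot.read_camera('scene')
q=cv2.resize(p[170:370,340:540,::-1],None,fx=3,fy=3,interpolation=cv2.INTER_CUBIC); cv2.imwrite('pics/s16.png',q)
E
```

```text
t 44.2 p [ 0.5734 -0.2247  0.0837] yaw 22.32 z [-0.  0. -1.] F [ 0.6  1.  -2.5] w 0.382 q [-0.55  0.5   1.55 -0.    1.09  0.63]
-> [ 0.578  -0.1725  0.08  ] tool cm [ 2.4  -4.65  0.37] turn -68.88
```

View pics/s16.png

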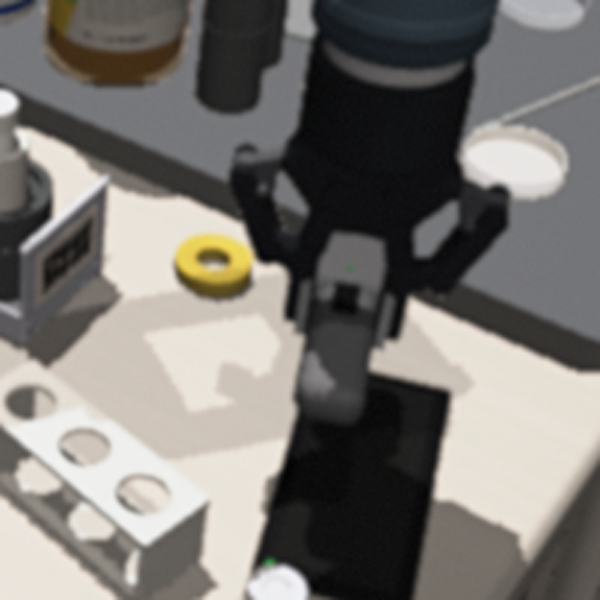

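>>> servo_tool:
  commands:
    - [[0, 0, 0], -8.5, 1]
    - [[0.4, -0.7, 0], -17, 1]
    - [[0.8, -1.4, 0], -25.5, 1]
    - [[1.2, -2.2, 0], -34, 1]
    - [[1.6, -3, 0], -42.5, 1]
    - [[2, -3.8, 0], -51, 1]
    - [[2.4, -4.6, 0], -60, 1]
    - [[2.4, -4.65, 0], -68.9, 1]

```text
clock: 45.25
ee_pos: [0.5776, -0.1717, 0.0826]
eef_rot: [0.697, 0.717, -0.0, -0.001]
wrist_force: [0.2, 0.1, -1.7]
grip_width: 0.381
```

>>> servo_tool:
  commands:
    - [[0, 0, 0], 0, 1]
    - [[0, 0, 0.5], 0, 1]
    - [[0, 0, 1.5], 0, 1]
    - [[0, 0, 2.7], 0, 1]
    - [[0, 0, 3.8], 0, 1]
    - [[0, 0, 4.7], 0, 1]
    - [[0, 0, 4.7], 0, 1]
    - [[0, 0, 4.7], 0, 1]

```text
clock: 46.25
ee_pos: [0.5785, -0.1728, 0.037]
eef_rot: [0.7, 0.715, 0.0, 0.0]
wrist_force: [0.2, 0.5, -1.3]
grip_width: 0.382
```

```bash
python3 go.py .578 -.1725 .036 91.2;  python3 - <<'E'
from side import *
p,d=robot.read_camera('scene'); np.save('s17d.npy',d)
q=cv2.resize(p[170:370,280:480,::-1],None,fx=3,fy=3,interpolation=cv2.INTER_CUBIC); cv2.imwrite('pics/s17.png',q)
E
```

```text
t 46.25 p [ 0.5785 -0.1728  0.037 ] yaw 91.21 z [ 0. -0. -1.] F [ 0.2  0.5 -1.3] w 0.382 q [-0.47  0.54  1.63  0.    0.97 -0.5 ]
-> [ 0.578  -0.1725  0.036 ] tool cm [ 0.04 -0.05  0.1 ] turn 0.01
```

View pics/s17.png

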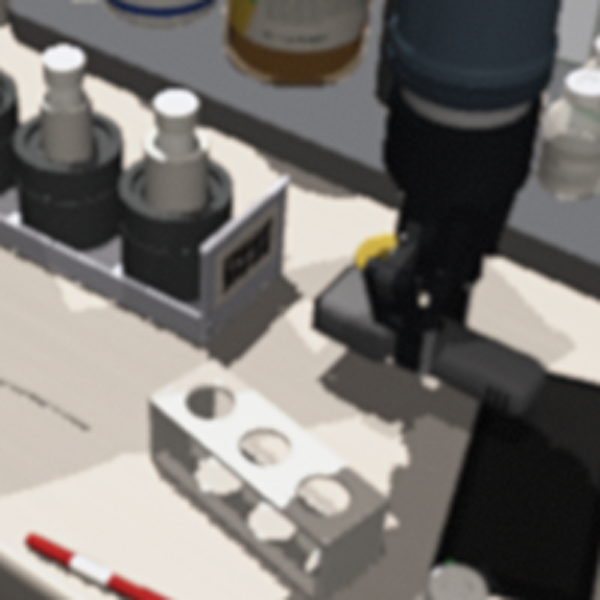

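```bash
python3 - <<'E'
from side import *
P=cloud('scene',np.load('s17d.npy'))
m=(P[...,0]>.54)&(P[...,0]<.62)&(P[...,1]>-.16)&(P[...,1]<-.09)&(P[...,2]>.022)&(P[...,2]<.08)
Q=P[m]; print(len(Q),np.percentile(Q,[2,10,50,90,98],axis=0).round(4))
m=(P[...,0]>.53)&(P[...,0]<.62)&(P[...,1]>-.26)&(P[...,1]<-.2)&(P[...,2]>.022)&(P[...,2]<.08)
Q=P[m]; print(len(Q),np.percentile(Q,[2,10,50,90,98],axis=0).round(4))
E
```

```text
500 [[ 0.5542 -0.155   0.0342]
 [ 0.5551 -0.1502  0.039 ]
 [ 0.5582 -0.1262  0.054 ]
 [ 0.5783 -0.1103  0.0583]
 [ 0.5887 -0.1063  0.0594]]
502 [[ 0.5611 -0.2358  0.0372]
 [ 0.5624 -0.2337  0.0427]
 [ 0.5692 -0.2197  0.0545]
 [ 0.5864 -0.204   0.0574]
 [ 0.5926 -0.2009  0.0585]]
```

>>> servo_tool:
  commands:
    - [[0, 0, 0], 0, 1]
    - [[0, 0, 0], 0, 1]
    - [[0, 0, 0], 0, 1]
    - [[0, 0, 0], 0, 1]
    - [[0, 0, 0], 0, 1]
    - [[0, 0, 0], 0, 1]
    - [[0, 0, 0], 0, 1]
    - [[0, 0, 0], 0, 1]

```text
clock: 47.3
ee_pos: [0.5782, -0.1727, 0.0368]
eef_rot: [0.7, 0.715, 0.0, 0.0]
wrist_force: [0.2, 0.2, -2.1]
grip_width: 0.378
```

>>> servo_tool:
  commands:
    - [[0, 0, 0], 0, 1]
    - [[0, 0, 0], 0, 1]
    - [[0, 0, 0], 0, 1]
    - [[0, 0, 0], 0, 1]
    - [[0, 0, 0], 0, 1]
    - [[0, 0, 0], 0, 1]
    - [[0, 0, 0], 0, 1]
    - [[0, 0, 0], 0, 1]

```text
clock: 48.3
ee_pos: [0.5782, -0.1727, 0.0368]
eef_rot: [0.7, 0.715, 0.0, -0.0]
wrist_force: [-0.0, -0.0, -1.8]
grip_width: 0.38
```

>>> servo_tool:
  commands:
    - [[0, 0, 0], 0, 1]
    - [[0, 0, 0], 0, 1]
    - [[0, 0, 0], 0, 1]
    - [[0, 0, 0], 0, 1]
    - [[0, 0, 0], 0, 1]
    - [[0, 0, 0], 0, 1]
    - [[0, 0, 0], 0, 1]
    - [[0, 0, 0], 0, 1]

```text
clock: 49.3
ee_pos: [0.5782, -0.1727, 0.0368]
eef_rot: [0.7, 0.715, 0.0, -0.0]
wrist_force: [0.5, 0.8, -2.4]
grip_width: 0.387
```

```bash
python3 - <<'E'
from scan import *
C=np.array([onplane('top',[[310+u/3.7,170+v/3.7]],.007)[0] for u,v in [(325,122),(443,80),(540,328),(425,375)]]); print(C.round(4),C.mean(0).round(4), np.degrees(np.arctan2(*(C[0]-C[3])[[1,0]])),np.degrees(np.arctan2(*(C[1]-C[2])[[1,0]])),np.linalg.norm(C[0]-C[3]),np.linalg.norm(C[0]-C[1]))
W,mu,a,t,w,r=scanner(cloud('top',np.load('top0_d.npy'))); print(mu+a*(t.min()+.066),np.degrees(np.arctan2(a[1],a[0])))
E
python3 go.py .561 -.254 .0837 20
```

```text
[[ 0.625  -0.1897  0.007 ]
 [ 0.6507 -0.2651  0.007 ]
 [ 0.4936 -0.3169  0.007 ]
 [ 0.4662 -0.2443  0.007 ]] [ 0.5589 -0.254   0.007 ] 18.976097966683223 18.236283449975463 0.16789501418246316 0.07969101335150025
[ 0.55737543 -0.24704901] 22.189703919175823
t 49.3 p [ 0.5782 -0.1727  0.0368] yaw 91.22 z [-0.  0. -1.] F [ 0.5  0.8 -2.4] w 0.387 q [-0.47  0.54  1.63  0.    0.97 -0.5 ]
-> [ 0.561  -0.254   0.0837] tool cm [-8.09 -1.9  -4.69] turn 71.22
```

>>> servo_tool:
  commands:
    - [[0, 0, -2], 0, 1]
    - [[-1, 0, -4], 8, 1]
    - [[-2.5, -0.4, -5], 18, 1]
    - [[-4, -0.8, -5], 28, 1]
    - [[-5.5, -1.2, -5], 38, 1]
    - [[-7, -1.6, -5], 48, 1]
    - [[-8.1, -2, -5], 58, 1]
    - [[-8.1, -2, -5], 68, 1]

```text
clock: 50.3
ee_pos: [0.5596, -0.2552, 0.0868]
eef_rot: [0.98, 0.198, -0.0, 0.0]
wrist_force: [-0.5, 0.4, -1.5]
grip_width: 0.381
```

>>> servo_tool:
  commands:
    - [[0, 0, 0], 4.2, 1]
    - [[0, 0, 0], 4.2, 1]
    - [[0, 0, 1], 4.2, 1]
    - [[0, 0, 2], 4.2, 1]
    - [[0, 0, 3], 4.2, 1]
    - [[0, 0, 4], 4.2, 1]
    - [[0, 0, 4], 4.2, 1]
    - [[0, 0, 4], 4.2, 1]

```text
clock: 51.3
ee_pos: [0.5601, -0.2542, 0.0469]
eef_rot: [0.986, 0.165, 0.0, 0.0]
wrist_force: [0.1, 0.7, -1.4]
grip_width: 0.381
```

```bash
python3 go.py .560 -.254 .0165 19;  python3 - <<'E'
from side import *
p,d=robot.read_camera('scene')
q=cv2.resize(p[200:400,360:560,::-1],None,fx=3,fy=3,interpolation=cv2.INTER_CUBIC); cv2.imwrite('pics/s18.png',q)
P=cloud('scene',d)
m=(P[...,0]>.45)&(P[...,0]<.66)&(P[...,1]>-.34)&(P[...,1]<-.2)&(P[...,2]>.02)&(P[...,2]<.09)
Q=P[m]; print(np.histogram(Q[:,2],np.arange(.02,.09,.004)))
E
```

```text
t 51.3 p [ 0.5601 -0.2542  0.0469] yaw 19.02 z [ 0. -0. -1.] F [ 0.1  0.7 -1.4] w 0.381 q [-0.61  0.54  1.59 -0.    1.01  0.63]
-> [ 0.56   -0.254   0.0165] tool cm [-0.   -0.03  3.04] turn 0.02
(array([  7,   8,  10,   7,  10,  11,  41, 105,  66, 121, 274, 830, 268,
        37,  33,  38,  39]), array([0.02 , 0.024, 0.028, 0.032, 0.036, 0.04 , 0.044, 0.048, 0.052,
       0.056, 0.06 , 0.064, 0.068, 0.072, 0.076, 0.08 , 0.084, 0.088]))
```

View pics/s18.png

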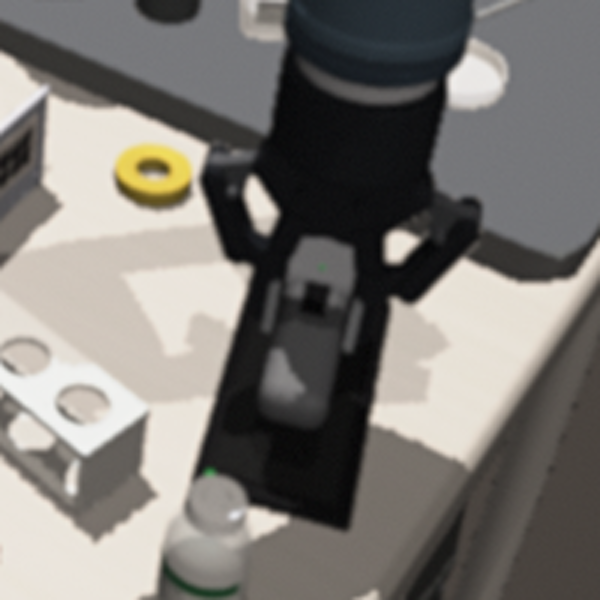

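>>> servo_tool:
  commands:
    - [[0, 0, 1], 0, 1]
    - [[0, 0, 2], 0, 1]
    - [[0, 0, 2.6], 0, 1]
    - [[0, 0, 2.9], 0, 1]
    - [[0, 0, 3.05], 0, 1]
    - [[0, 0, 3.1], 0, 1]
    - [[0, 0, 3.1], 0, 1]
    - [[0, 0, 3.1], 0, 1]

```text
clock: 52.35
ee_pos: [0.5601, -0.2542, 0.016]
eef_rot: [0.986, 0.165, 0.0, 0.0]
wrist_force: [-0.8, -0.2, -2.1]
grip_width: 0.383
```

>>> servo_tool:
  commands:
    - [[0, 0, 0.05], 0, 1]
    - [[0, 0, 0.1], 0, 1]
    - [[0, 0, 0.1], 0, 1]
    - [[0, 0, 0.1], 0, 0.7]
    - [[0, 0, 0.1], 0, 0.4]
    - [[0, 0, 0.1], 0, 0]
    - [[0, 0, 0.1], 0, 0]
    - [[0, 0, -2], 0, 0]

```text
clock: 53.35
ee_pos: [0.5587, -0.2533, 0.0342]
eef_rot: [0.986, 0.165, -0.001, -0.001]
wrist_force: [-0.3, -0.2, 0.5]
grip_width: 0.996
```

>>> servo_tool:
  commands:
    - [[0, 0, -4], 0, 0]
    - [[0, 0, -8], 0, 0]
    - [[-3, 0, -12], 0, 0]
    - [[-7, 0, -14], 0, 0]
    - [[-11, 0, -14], 0, 0]
    - [[-15, 0, -14], 0, 0]
    - [[-19, 0, -14], 0, 0]
    - [[-22, 0, -14], 0, 0]

```text
clock: 54.35
ee_pos: [0.3505, -0.3262, 0.1759]
eef_rot: [0.986, 0.165, -0.0, 0.0]
wrist_force: [0.3, -0.1, -0.3]
grip_width: 0.999
```

```bash
python3 go.py;  python3 - <<'E'
from scan import *
p,d=robot.read_camera('scene')
cv2.imwrite('pics/s19.png',cv2.resize(p[150:420,180:500,::-1],None,fx=2.4,fy=2.2,interpolation=cv2.INTER_CUBIC))
p,d=robot.read_camera('top'); cv2.imwrite('pics/t19.png',cv2.resize(p[170:330,190:470,::-1],None,fx=2.8,fy=2.8,interpolation=cv2.INTER_CUBIC))
P=cloud('top',d)
W,mu,a,t,w,r=scanner(P); print(mu+a*(t.min()+.066),np.degrees(np.arctan2(a[1],a[0])),r)
i=(P[...,0]>.5)&(P[...,0]<.62)&(P[...,1]>-.3)&(P[...,1]<-.21)&(P[...,2]>.02)&(P[...,2]<.06); print(np.percentile(P[...,2][i],[5,50,95]))
print(circ(P,198,291,.084,.008,16))
for c in [(.577,.0087),(.572,.092)]:
    m=(np.hypot(P[...,0]-c[0],P[...,1]-c[1])<.025)&(P[...,2]>.122)&(P[...,2]<.15); print(P[m].mean(0),m.sum())
E
```

```text
t 54.35 p [ 0.3505 -0.3262  0.1759] yaw 18.98 z [-0. -0. -1.] F [ 0.3 -0.1 -0.3] w 0.999 q [-0.98  0.18  1.78 -0.    1.18  0.26]
[ 0.55829294 -0.25071309] 18.58448875735244 ((558.3810424804688, -250.31692504882812), (132.41384887695312, 46.30075454711914), 18.656917572021484)
[0.02623738 0.03321027 0.03732398]
(array([0.4284355 , 0.25119116]), np.float64(0.05000866411398876))
[0.57597897 0.00849632 0.1307002 ] 131
[0.57130155 0.09200755 0.13069844] 132
```

View pics/s19.png

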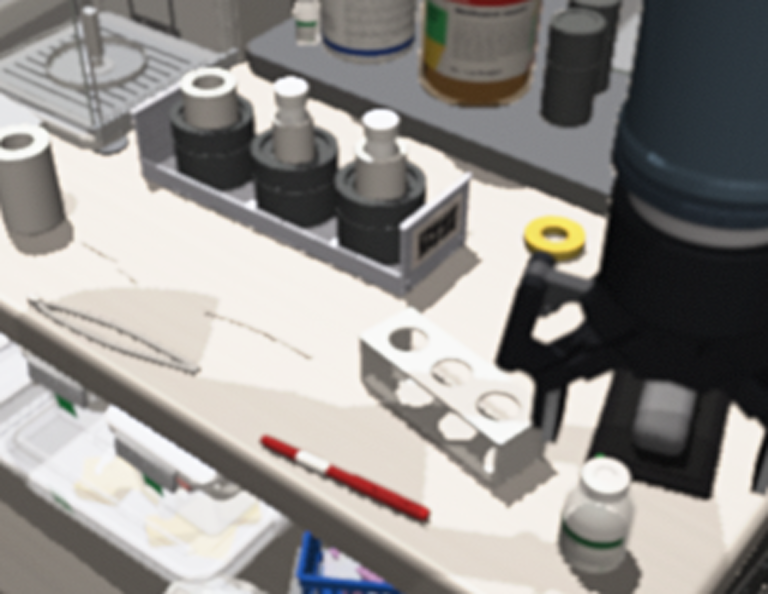

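View pics/t19.png

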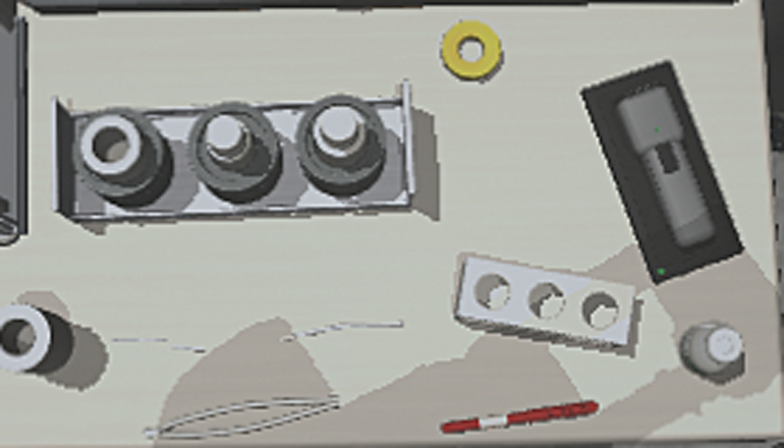

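The final views show all liners seated, both tubes standing in lined pots, the spare upright at (22,340), and the scanner centred on its pad. The arm is clear, so I'm handing in.

```bash
python3 -c "
from rig import robot
print(robot.hand_in())"
```

```text
the job is handed in; nothing more can be done
None
```

I handed the job in at about 54 s of the 192 s allowed. My last checks showed everything in place. The hand-in itself reports no verdict.

- **Liners:** I judged the bore sizes from the first depth picture and picked the liners to match. The 33 mm liner went into the middle pot, the 39 mm into the right and the 45 mm into the left. Each went down at the first try, with only a few newtons on the wrist while lowering. Their tops measured about 102 mm above the bench, which is right down. The 51 mm spare stands upright where it was.
- **Tubes:** Only two tubes were in the rack. They now stand in the right and middle pots, with their caps at 131 mm as expected.
- **Scan:** The scanner had been knocked about 3 cm aside, so I measured it again before picking it up. I held it still for about 3 s, square to the label, with its window about 6 cm away and about 44 mm above the bench.
- **Scanner return:** It lies flat on its pad, about 4 mm from the centre. The tape, the vial and the forceps look unmoved in the pictures.

Two things went less cleanly:
- **45 mm liner:** It hung about 3° off upright in the grip, so I shifted about 2 mm to compensate. It still went down freely.
- **Scanner grip:** The fingertips briefly pressed on the pad while closing, reading 24 N at the wrist.

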